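# Lay the evening tea table and set the lights

### The arm

A 6-joint arm with a two-finger parallel gripper is mounted at the origin on the work surface. World frame = base frame: x ahead of the robot, y to its left, z up, the work surface at z = 0. Lengths are in m, angles in rad, forces in N, time in s.
With the tool pointing down it reaches from about 0.35 to 0.775 m from the base axis. Payload 5.5 kg.
Tool frame: the origin (TCP) lies at the very end of the fingers, on their centre line; the grasp point (between the pads) lies 19 mm behind it; z points along the fingers, y is the direction in which the jaws open and shut (so a half turn about z gives the same grasp; the last joint's range is limited). The gripper opens to 85 mm and grips with 20 to 120 N. Pads are 22 mm wide; open, the fingers measure 114 mm over their backs; the gripper's body (76 mm by 85 mm) begins 54 mm behind the grasp point. The pads swing forward as they close: fully open they stand 13 mm farther back than shut.
Start: joints at [-1.391, 0.313, 0.046, 1.304, 0, 1.431], TCP at [0.181, -0.546, 0.231] pointing down, gripper open.
Joint ranges: [-2.76, 2.76], [-0.86, 1.69], [-1.03, 1.26], [-2.2, 2.34], [-1.47, 1.5], [-3.14, 3.14]. Speed limits (rad/s): [2.57, 2.57, 3.14, 3.14, 3.14, 3.14].

### API

Orientations are given as a unit quaternion [w, x, y, z].
In Python, from workcell import get_state, vision, workorder, silhouettes, tip_of gives the robot as it stands.
- The arm moves only by the shell command python3 -m inch 'ROWS' [FORCE]. ROWS is JSON, a list of rows, each a list of 7 numbers: the shift along the tool's x, y, z in cm, then the turn, a rotation vector about the tool's x, y, z in degrees, then the finger opening in cm, from 0 to 8.54. In form: [[dx, dy, dz, rx, ry, rz, hand], ...]. A call has 1 to 5 rows; each row shifts and turns the commanded pose from where the row before left it, along the tool's axes as they then stand; what a row does not reach is not made up. A row lasts 1/10 s, in which the tool goes at most 50 mm and 8.59 degrees, less where a joint would pass 70% of its speed; a pose out of reach is approached as far as the arm can. A call with a gripper value outside its range is refused whole. The fingers move at their own pace and stop on an object; FORCE is the grip in N (left out, the last holds). Time passes only in rows, so rows that do not move let the fingers close. It gives the time, the measured TCP pose, the force and the opening at its end, in the units of the state.
- get_state(): the state, without advancing time (a new reading comes with each control period).
- vision.read_camera(name): name is "side" or "top"; returns a dict with "pixels" (400x640x3 uint8, red, green, blue), "depth" (400x640 float32, m along the optical axis (not along the pixel's ray), 0 where there is no reading), "mtx" (3x3 intrinsics, pixels), "k1" (the pictures are not rectified: a ray, as slopes to the right and down, at radius r is drawn at 1 + k1 r^2 times it, then the intrinsics apply), "T" (4x4, takes a point from camera to world coordinates). Camera axes: x right, y up, looking along -z (the intrinsics and any distortion apply to the point x, -y, -z); pixel columns grow to the right and rows downward; lengths in m; the calibration is good to about 2 mm. A picture is of the moment at which its call begins.
- workorder.hand_in(): hands the job in, once; it reports no verdict.
Trained networks look in a picture, given as the dict that the camera call returned (one of the last four; its "shot" number tells which), for a name from the list of things; names that differ only in an ending like _2 or _b are one class to them, and where a whole thing is asked for, a point or a joint stands for the part that bears it (a point fixed in the world has none). Each returns a list of dicts, best first, with "confidence" (0 to 1); they miss things now and then, are a little off and sometimes report something else, mostly with a low value. They report only what shows in the picture. A call takes as long as a camera call.
- silhouettes(picture, label): "mask" (400x640 bool, what is visible of it) and "location" ([column, row] in pixels, amid what is visible of it).
- tip_of(picture, label): "location" ([column, row] in pixels: a listed point, or the origin of a listed thing).
The state is a dict: "clock": time; "joint_pos": joint angles; "qvel": joint speeds; "tau": joint torques, N m; "tcp_pos": TCP position; "orientation": TCP orientation; "wrist_force": force on the tool from outside, world axes, zero at the start; "ft_torque": the same for the moment, N m; "finger_gap": finger opening in m.
Only numpy, scipy, OpenCV 4.12 (cv2) and the standard library are available. Lean on these libraries where they do the work, as an engineer would, in place of code of your own. Each camera call takes 0.05 s, during which the arm holds its last target.

### The job

Lay the low table for evening tea. First slide the white ceiling-light fader fully up for good light, and keep it there until the cups are ready: turn over the cup that matches each coaster laid out (same colour) and stand it mouth-up in the middle of that coaster; any cup whose coaster is not out stays on the board, mouth-down. When the cups are ready, bring the lights down to evening: ceiling light fully off, orange floor-lamp fader at its orange mark and green reading-lamp fader at its green mark; do not disturb the teapot, water bottle or remote control.

Things in the scene. Friction and masses are not known exactly. Their poses are not given: they have to be found in the camera images.
- console: Cordless three-fader light control lying flat, aluminium top between wooden cheeks, 196 (x) by 202 (y) mm, top plate 30 mm above the table; fixed. Origin at the centre of its underside; its +x points away from the robot (brighter), +y to the left. Fader tracks run along its x at y = +50 mm (ceiling light), 0 (reading lamp) and -50 mm (floor lamp), with tick scales.
- ceiling (a joint): Position of the ceiling-light fader, m: 0 = fully off (end nearest the robot), 0.100 = fully up (far end). It slides along the console's x against about 1.5 N of friction and stays where it is left.
- reading (a joint): Position of the reading-lamp fader, m: 0 = fully off (end nearest the robot), 0.100 = fully up (far end). It slides along the console's x against about 1.5 N of friction and stays where it is left.
- lamp (a joint): Position of the floor-lamp fader, m: 0 = fully off (end nearest the robot), 0.100 = fully up (far end). It slides along the console's x against about 1.5 N of friction and stays where it is left.
- ceiling_cap (a point): Centre of the top of the white fader cap with a black line, on the left track: 24 mm along the track, 16 mm across, its top 24.5 mm above the console's top plate.
- reading_cap (a point): Centre of the top of the green fader cap with a white line, on the middle track: 24 mm along the track, 16 mm across, its top 24.5 mm above the console's top plate.
- lamp_cap (a point): Centre of the top of the orange fader cap with a white line, on the right track: 24 mm along the track, 16 mm across, its top 24.5 mm above the console's top plate.
- reading_mark (a point): The evening mark of the reading track: two green bars on the top plate, left and right of the track, at joint reading = 0.065 m. The fader is on it when its cap's line is level with the bars. The point is on the track's centre line, at top-plate height.
- lamp_mark (a point): The evening mark of the lamp track: two orange bars on the top plate, left and right of the track, at joint lamp = 0.035 m. The fader is on it when its cap's line is level with the bars. The point is on the track's centre line, at top-plate height.
- board: Wooden serving board 370 x 135 x 10 mm, fixed, on the robot's left, pointing roughly away from it. Origin at the centre of its underside, x along its length. At the start the three cups stand on it mouth-down in a row along x, 115 mm apart.
- cup_white: White stoneware tea cup without a handle, 74 mm tall, outer diameter 68 mm from 8 mm above its foot up to the mouth, chamfered to a 62 mm foot, wall 4 mm, about 0.2 kg. Origin at the centre of its foot, own z from foot to mouth (z points down while it stands mouth-down, foot on top).
- cup_blue: Blue stoneware tea cup without a handle, 74 mm tall, outer diameter 68 mm from 8 mm above its foot up to the mouth, chamfered to a 62 mm foot, wall 4 mm, about 0.2 kg. Origin at the centre of its foot, own z from foot to mouth (z points down while it stands mouth-down, foot on top).
- cup_terracotta: Terracotta (orange-brown) stoneware tea cup without a handle, 74 mm tall, outer diameter 68 mm from 8 mm above its foot up to the mouth, chamfered to a 62 mm foot, wall 4 mm, about 0.2 kg. Origin at the centre of its foot, own z from foot to mouth (z points down while it stands mouth-down, foot on top).
- cup_white_mouth (a point): Centre of the white cup's mouth, 74 mm from its foot along its z.
- cup_blue_mouth (a point): Centre of the blue cup's mouth, 74 mm from its foot along its z.
- cup_terracotta_mouth (a point): Centre of the terracotta cup's mouth, 74 mm from its foot along its z.
- coaster_white: Round loose coaster on the robot's right, 104 mm across and 5 mm thick, glazed white, 0.16 kg. Origin at the centre of its underside. None (absent) if it is not laid out.
- coaster_blue: Round loose coaster on the robot's right, 104 mm across and 5 mm thick, glazed blue, 0.16 kg. Origin at the centre of its underside. None (absent) if it is not laid out.
- coaster_terracotta: Round loose coaster on the robot's right, 104 mm across and 5 mm thick, glazed terracotta, 0.16 kg. Origin at the centre of its underside. None (absent) if it is not laid out.
- teapot: Dark iron teapot, 132 mm across, 128 mm tall, with spout and handle; origin under its centre. To be left alone.
- water: Clear water bottle, 74 mm across, 240 mm tall, blue cap; origin under its centre. To be left alone.
- remote: Black remote control 160 x 46 x 17 mm; origin under its centre. To be left alone.

How it is judged:
On the way, in this order (a step that is already met when the one before it is completed fails the run):
1. the ceiling light is fully up (within 5 mm of the end) (value of joint ceiling above 0.095 m), for 0.2 s.
2. with the ceiling light still up, every coaster has its cup of the same colour standing on it mouth-up and the other cups stand mouth-down on the board (horizontal distance between cup_white and coaster_white below 0.02 m and z of cup_white in the frame of coaster_white between 0.002 and 0.009 m and z of cup_white_mouth in the frame of coaster_white above 0.076 m and (horizontal distance between cup_white and coaster_white below 0.02 m or (angle between cup_white's own z axis and vertical above 2.9 rad and x of cup_white in the frame of board between -0.17 and 0.17 m and y of cup_white in the frame of board between -0.065 and 0.065 m and z of cup_white_mouth in the frame of board below 0.014 m)) and linear speed of each of cup_white, cup_blue, cup_terracotta below 0.03 m/s and horizontal distance between cup_blue and coaster_blue below 0.02 m and z of cup_blue in the frame of coaster_blue between 0.002 and 0.009 m and z of cup_blue_mouth in the frame of coaster_blue above 0.076 m and (horizontal distance between cup_blue and coaster_blue below 0.02 m or (angle between cup_blue's own z axis and vertical above 2.9 rad and x of cup_blue in the frame of board between -0.17 and 0.17 m and y of cup_blue in the frame of board between -0.065 and 0.065 m and z of cup_blue_mouth in the frame of board below 0.014 m)) and horizontal distance between cup_terracotta and coaster_terracotta below 0.02 m and z of cup_terracotta in the frame of coaster_terracotta between 0.002 and 0.009 m and z of cup_terracotta_mouth in the frame of coaster_terracotta above 0.076 m and (horizontal distance between cup_terracotta and coaster_terracotta below 0.02 m or (angle between cup_terracotta's own z axis and vertical above 2.9 rad and x of cup_terracotta in the frame of board between -0.17 and 0.17 m and y of cup_terracotta in the frame of board between -0.065 and 0.065 m and z of cup_terracotta_mouth in the frame of board below 0.014 m)) and value of joint ceiling above 0.09 m), for 0.3 s.
At the end, for the whole second after the job is handed in: Each coaster carries its colour's cup, mouth-up and at rest, centres within 20 mm; every other cup stands mouth-down on the board; ceiling fader within 5 mm of fully off, floor-lamp and reading-lamp faders within 5 mm of their orange and green marks (horizontal distance between cup_white and coaster_white below 0.02 m and z of cup_white in the frame of coaster_white between 0.002 and 0.009 m and z of cup_white_mouth in the frame of coaster_white above 0.076 m and (horizontal distance between cup_white and coaster_white below 0.02 m or (angle between cup_white's own z axis and vertical above 2.9 rad and x of cup_white in the frame of board between -0.17 and 0.17 m and y of cup_white in the frame of board between -0.065 and 0.065 m and z of cup_white_mouth in the frame of board below 0.014 m)) and linear speed of each of cup_white, cup_blue, cup_terracotta below 0.03 m/s and horizontal distance between cup_blue and coaster_blue below 0.02 m and z of cup_blue in the frame of coaster_blue between 0.002 and 0.009 m and z of cup_blue_mouth in the frame of coaster_blue above 0.076 m and (horizontal distance between cup_blue and coaster_blue below 0.02 m or (angle between cup_blue's own z axis and vertical above 2.9 rad and x of cup_blue in the frame of board between -0.17 and 0.17 m and y of cup_blue in the frame of board between -0.065 and 0.065 m and z of cup_blue_mouth in the frame of board below 0.014 m)) and horizontal distance between cup_terracotta and coaster_terracotta below 0.02 m and z of cup_terracotta in the frame of coaster_terracotta between 0.002 and 0.009 m and z of cup_terracotta_mouth in the frame of coaster_terracotta above 0.076 m and (horizontal distance between cup_terracotta and coaster_terracotta below 0.02 m or (angle between cup_terracotta's own z axis and vertical above 2.9 rad and x of cup_terracotta in the frame of board between -0.17 and 0.17 m and y of cup_terracotta in the frame of board between -0.065 and 0.065 m and z of cup_terracotta_mouth in the frame of board below 0.014 m)) and value of joint ceiling below 0.005 m and value of joint lamp between 0.03 and 0.04 m and value of joint reading between 0.06 and 0.07 m); the robot touches nothing.
It fails at once if the teapot is pushed aside by more than 3 cm or tipped (distance of teapot from where it was at the start of the episode above 0.03 m or angle between teapot's own z axis and vertical above 0.5 rad).
It fails at once if the water bottle is pushed aside by more than 3 cm or tipped (distance of water from where it was at the start of the episode above 0.03 m or angle between water's own z axis and vertical above 0.5 rad).
It fails at once if the remote control is pushed aside by more than 3 cm or tipped (distance of remote from where it was at the start of the episode above 0.03 m or angle between remote's own z axis and vertical above 0.5 rad).
It fails at once if a cup falls off the table (height (world z) of any of cup_white, cup_blue, cup_terracotta below -0.05 m).
Of coaster_white, coaster_blue, coaster_terracotta only 2 to 3 are there at a start; the rules pass over those that are not, and their reading is None.
At some moment in a run one of cup_white, cup_blue, cup_terracotta may be knocked a few centimetres aside while the robot is not near it.
It also fails if it takes over 210 s, if anything falls off the work surface, if the arm or the gripper's body presses on something with over 40 N, if the wrist force passes 120 N, or if a joint passes its speed limit or range.

## Working session

There is one attempt and no reset: what is moved stays moved. The work goes in short steps, Python scripts to look and compute and a shell command to move; the robot and the scene stay as the last step left them, time stands still between calls to the robot, and variables do not carry over. Pictures are saved under pics/ and viewed, and the job is handed in when it is done.

```bash
ls; mkdir -p pics
python3 - <<'E'
from workcell import get_state, vision
import cv2
print(get_state())
for n in("side","top"):
    p=vision.read_camera(n); cv2.imwrite(f"pics/{n}0.png",p["pixels"][:,:,::-1]); print(n,p["mtx"],p["k1"],p["T"])
E
```

```text
pics
{'clock': 0.0, 'joint_pos': array([-1.39060955e+00,  3.14002158e-01,  4.49663737e-02,  1.30361810e+00,
       -1.37745863e-05,  1.43119785e+00]), 'qvel': array([-0.0011289 , -0.00061804, -0.00060826,  0.00060467, -0.00043452,
       -0.00027446]), 'tau': array([ 2.74124768e-04, -4.80630291e+01,  2.98532224e+01,  1.96036912e-02,
       -4.27125599e-05,  6.78099369e-06]), 'tcp_pos': array([ 0.18065115, -0.54533099,  0.23040274]), 'orientation': array([-9.28447536e-04,  9.87243958e-01,  1.59212140e-01, -2.57333479e-05]), 'wrist_force': array([0.98363209, 0.31382529, 0.23454016]), 'ft_torque': array([ 0.00051081,  0.00331578, -0.01953291]), 'finger_gap': 0.08512815189865862}
side [[367.0002893    0.         319.17719067]
 [  0.         367.0002893  200.41344758]
 [  0.           0.           1.        ]] 0.016665612572143267 [[-0.91128776  0.30384132 -0.27791199  0.34651008]
 [-0.41153991 -0.6946198   0.5900324   0.54339517]
 [-0.01376695  0.65206118  0.75804135  0.74195947]
 [ 0.          0.          0.          1.        ]]
top [[382.0599613    0.         315.18066082]
 [  0.         382.0599613  188.53436458]
 [  0.           0.           1.        ]] -0.031472402980977386 [[ 0.01471274  0.99857117 -0.05137264  0.51149001]
 [-0.99981222  0.01404409 -0.01335266  0.01998013]
 [-0.0126121   0.05155945  0.99859029  1.22195157]
 [ 0.          0.          0.          1.        ]]
```

View pics/top0.png

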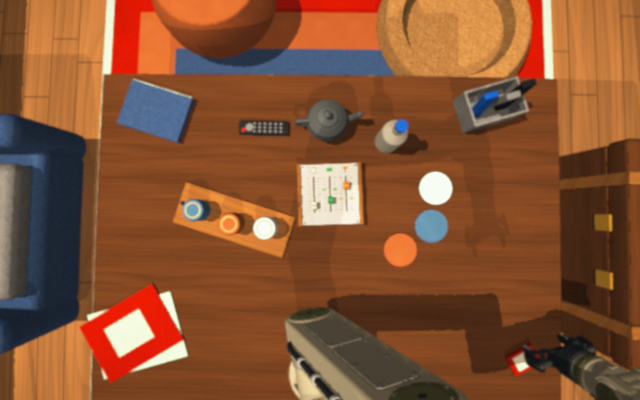

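View pics/side0.png

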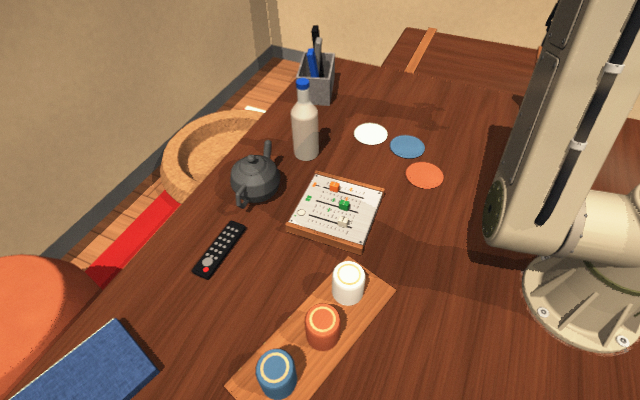

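The top view has +x up and +y left. The board carries blue (195,210), terracotta (230,224) and white (265,228). All three coasters are out: white (436,188), blue (432,226), terracotta (400,250). The console is at (332,195). Next I'll measure everything.

```bash
cat > h.py <<'E'
import numpy as np, cv2
from workcell import get_state, vision, workorder, silhouettes, tip_of
from scipy.spatial.transform import Rotation as R
def cam(n,save=None):
    p=vision.read_camera(n)
    if save: cv2.imwrite(f"pics/{save}.png",p["pixels"][:,:,::-1])
    return p
def slopes(p,uv):
    uv=np.atleast_2d(np.asarray(uv,float)); K=p["mtx"]
    d=np.c_[(uv[:,0]-K[0,2])/K[0,0],(uv[:,1]-K[1,2])/K[1,1]]; u=d.copy()
    for _ in range(10): u=d/(1+p["k1"]*(u**2).sum(1,keepdims=True))
    return u
def ray(p,uv):
    u=slopes(p,uv); return np.c_[u[:,0],-u[:,1],-np.ones(len(u))]@p["T"][:3,:3].T
def atz(p,uv,z):
    d=ray(p,uv); o=p["T"][:3,3]; return o+d*((z-o[2])/d[:,2])[:,None]
def dep(p,uv):
    uv=np.atleast_2d(uv).astype(int); z=p["depth"][uv[:,1],uv[:,0]]
    return p["T"][:3,3]+ray(p,uv)*z[:,None]
def proj(p,X):
    X=(np.atleast_2d(X)-p["T"][:3,3])@p["T"][:3,:3]; u=np.c_[X[:,0],-X[:,1]]/-X[:,2:]
    u=u*(1+p["k1"]*(u**2).sum(1,keepdims=True)); K=p["mtx"]
    return np.c_[u[:,0]*K[0,0]+K[0,2],u[:,1]*K[1,1]+K[1,2]]
def cloud(p,label):
    s=silhouettes(p,label)
    if not s: return None,None,0
    m=s[0]["mask"]&(p["depth"]>0); vu=np.argwhere(m); return dep(p,vu[:,::-1]),s[0]["mask"],s[0]["confidence"]
def st():
    s=get_state(); r=R.from_quat(np.roll(s["orientation"],-1)); return s,np.array(s["tcp_pos"]),r.as_matrix()
E
python3 - <<'E'
from h import *
np.set_printoptions(precision=4,suppress=True)
P={n:cam(n) for n in("top","side")}
for n in P:
  p=P[n]; print(n)
  for l,z in [("console",.0),("ceiling_cap",.0545),("reading_cap",.0545),("lamp_cap",.0545),("reading_mark",.03),("lamp_mark",.03),("board",0),("cup_white",.084),("cup_blue",.084),("cup_terracotta",.084),("coaster_white",.0),("coaster_blue",.0),("coaster_terracotta",.0),("teapot",0),("water",0),("remote",0)]:
    t=tip_of(p,l)
    print(l,[(round(x["confidence"],2),np.round(x["location"],1),atz(p,x["location"],z)[0][:2]) for x in t[:1]],end=" ")
    if l[:3] in("cup","coa"):
        c,m,k=cloud(p,l)
        if c is not None:
            zt=np.percentile(c[:,2],95); q=c[c[:,2]>zt-.006]; (cx,cy),rr=cv2.minEnclosingCircle(q[:,:2].astype(np.float32)); print("cloud z",zt,"med",np.median(q[:,:2],0),"circ",cx,cy,rr,end="")
    print()
E
```

```text
top
console [(0.72, array([328.6, 194.9]), array([ 0.5546, -0.0069]))] 
ceiling_cap [] 
reading_cap [(0.49, array([328.9, 199.9]), array([ 0.5374, -0.0068]))] 
lamp_cap [(0.45, array([347.5, 184.2]), array([ 0.5862, -0.0631]))] 
reading_mark [(0.85, array([330.9, 188.1]), array([ 0.5749, -0.0132]))] 
lamp_mark [(0.88, array([345.7, 197.7]), array([ 0.5455, -0.0597]))] 
board [(0.72, array([236.5, 217.2]), array([0.4789, 0.287 ]))] 
cup_white [(0.94, array([264.7, 227.6]), array([0.4516, 0.1836]))] cloud z 0.08736178786091955 med [0.4527 0.1856] circ 0.4509042203426361 0.18558712303638458 0.03282564878463745
cup_blue [(0.71, array([192.6, 211.7]), array([0.4954, 0.4014]))] cloud z 0.0868851636906385 med [0.5009 0.4024] circ 0.5019029378890991 0.40119796991348267 0.03227245807647705
cup_terracotta [(0.98, array([226.8, 226.5]), array([0.453 , 0.2971]))] cloud z 0.08692011696576991 med [0.4605 0.2915] circ 0.46172064542770386 0.2918160855770111 0.03271134942770004
coaster_white [(0.39, array([263.2, 128.1]), array([0.768 , 0.2076]))] cloud z 0.009703269349204647 med [ 0.5808 -0.3457] ci
[... 1735 characters left out ...]
3318]))] cloud z 0.00837033210774093 med [ 0.5825 -0.3444] circ 0.5831408500671387 -0.348890483379364 0.053815532475709915
coaster_blue [(0.79, array([407.8, 147.5]), array([ 0.4598, -0.334 ]))] cloud z 0.008026711083023136 med [ 0.4624 -0.3304] circ 0.46174556016921997 -0.33259424567222595 0.05319070443511009
coaster_terracotta [(0.88, array([424.2, 176.2]), array([ 0.3852, -0.234 ]))] cloud z 0.007878744726536569 med [ 0.3856 -0.2325] circ 0.38578349351882935 -0.23509450256824493 0.05243305116891861
teapot [(0.7, array([255.5, 190.8]), array([0.7924, 0.0041]))] 
water [(0.83, array([308.8, 152.3]), array([ 0.7257, -0.1955]))] 
remote [(0.61, array([219.8, 252.7]), array([0.7679, 0.2106]))]
```

Run:
```python
from h import *
np.set_printoptions(precision=4,suppress=True)
a=cam("top");b=cam("side")
A=cv2.resize(a["pixels"][150:240,285:380],None,fx=6,fy=6,interpolation=cv2.INTER_CUBIC)
B=cv2.resize(b["pixels"][165:260,275:395],None,fx=6,fy=6,interpolation=cv2.INTER_CUBIC)
cv2.imwrite("pics/cA.png",A[:,:,::-1]);cv2.imwrite("pics/cB.png",B[:,:,::-1])
```

```text
(no output)
```

View pics/cA.png

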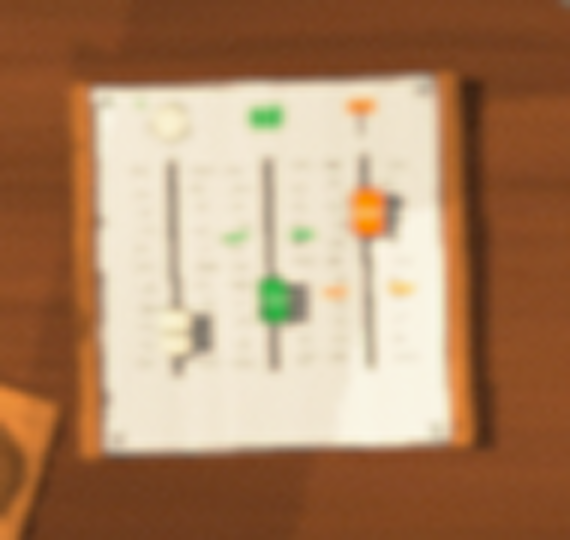

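View pics/cB.png

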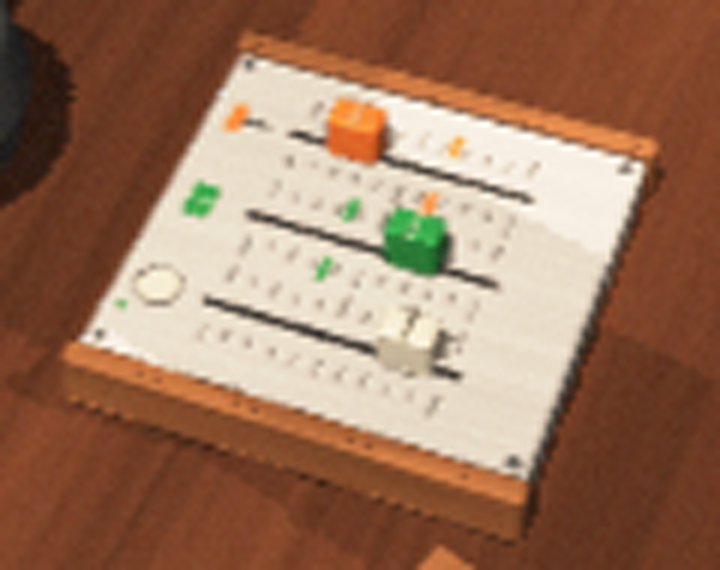

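Run:
```python
from h import *
np.set_printoptions(precision=4,suppress=True)
a=cam("top");b=cam("side")
f=lambda x,y:(285+x/6-.4,150+y/6-.4)
g=lambda x,y:(275+x/6-.4,165+y/6-.4)
print("top screws",atz(a,[f(105,102),f(425,88),f(118,440),f(437,430)],.03))
print("side screws",atz(b,[g(100,335),g(250,65),g(515,462),g(627,168)],.03))
print("marks",atz(a,[f(235,237),f(302,235),f(335,292),f(401,289)],.03))
print("side marks",atz(b,[g(323,268),g(351,209),g(430,205),g(456,147)],.03))
print("caps",atz(a,[f(177,328),f(274,299),f(368,212)],.0545))
print("side caps",atz(b,[g(409,322),g(418,224),g(357,113)],.0545))
print("tracks W,G,O far/near",atz(a,[f(172,160),f(178,375),f(268,157),f(274,368),f(364,155),f(371,366)],.03))
```

```text
top screws [[ 0.6411  0.0779  0.03  ]
 [ 0.6507 -0.089   0.03  ]
 [ 0.4652  0.0683  0.03  ]
 [ 0.4728 -0.0969  0.03  ]]
side screws [[ 0.6435  0.0755  0.03  ]
 [ 0.6516 -0.0892  0.03  ]
 [ 0.4674  0.066   0.03  ]
 [ 0.4759 -0.0976  0.03  ]]
marks [[ 0.5714  0.0091  0.03  ]
 [ 0.573  -0.0258  0.03  ]
 [ 0.5435 -0.0433  0.03  ]
 [ 0.5456 -0.0775  0.03  ]]
side marks [[ 0.5742  0.0066  0.03  ]
 [ 0.5762 -0.0281  0.03  ]
 [ 0.5461 -0.0437  0.03  ]
 [ 0.5481 -0.0795  0.03  ]]
caps [[ 0.5234  0.0382  0.0545]
 [ 0.5389 -0.011   0.0545]
 [ 0.5839 -0.0583  0.0545]]
side caps [[ 0.5244  0.0367  0.0545]
 [ 0.54   -0.0119  0.0545]
 [ 0.5871 -0.0596  0.0545]]
tracks W,G,O far/near [[ 0.6112  0.0425  0.03  ]
 [ 0.4993  0.0377  0.03  ]
 [ 0.6134 -0.0076  0.03  ]
 [ 0.5036 -0.0121  0.03  ]
 [ 0.6152 -0.0576  0.03  ]
 [ 0.5054 -0.0624  0.03  ]]
```

```bash
cat >> h.py <<'E'
def go(target, zdir=None, xdir=None):
    """print tool-frame cm delta + rotvec deg to a target; zdir tool z, xdir approx tool x"""
    s,t,M=st()
    d=M.T@(np.array(target)-t)*100
    if zdir is not None:
        z=np.array(zdir,float);z/=np.linalg.norm(z);x=np.array(xdir,float);x-=z*(x@z);x/=np.linalg.norm(x)
        N=np.c_[x,np.cross(z,x),z]
        rv=R.from_matrix(M.T@N).as_rotvec()*180/np.pi
        # shift expressed in final frame
        print("rot",np.round(rv,2)," d_in_final",np.round(N.T@(np.array(target)-t)*100,2))
    print("t",round(s["clock"],2),"tcp",np.round(t,4),"x",np.round(M[:,0],3),"z",np.round(M[:,2],3),"d",np.round(d,2),"q",np.round(s["joint_pos"],3),"F",np.round(s["wrist_force"],1),"gap",round(s["finger_gap"],4))
E
python3 -m inch '[[0,0,0.5,0,0,7.5,3.5],[0,0,0.5,0,0,7.5,3.5],[3,-3,0.5,0,0,0,3.5],[3,-3,0.5,0,0,0,3.5],[3,-3,0.5,0,0,0,3.5]]' 40
python3 -c "
from h import *
go((.524,.0375,.13),(0,0,-1),(.9985,.055,0))"
```

```text
clock: 3.1
tcp_pos: [0.2659, -0.4499, 0.206]
orientation: [0.0, 1.0, 0.028, 0.0]
wrist_force: [1.0, 0.1, 0.7]
finger_gap: 0.0347
rot [ 0.   -0.01  0.09]  d_in_final [ 28.45 -47.25   7.6 ]
t 3.1 tcp [ 0.2659 -0.4499  0.206 ] x [0.998 0.057 0.   ] z [ 0. -0. -1.] d [ 28.52 -47.2    7.6 ] q [-1.191  0.221 -0.14   1.21   0.     1.894] F [1.  0.1 0.7] gap 0.0347
```

```bash
python3 -m inch '[[0,0,0,0,0,-8.5,3.5],[0,0,0,0,0,-8.5,3.5],[0,0,0,0,0,-8.5,3.5],[0,0,0,0,0,-8.5,3.5],[0,0,0,0,0,-8.5,3.5]]' >/dev/null
python3 -m inch '[[0,0,0,0,0,-8.5,3.5],[0,0,0,0,0,-8.5,3.5],[0,0,0,0,0,-8.5,3.5],[0,0,0,0,0,-8.5,3.5],[0,0,0,0,0,-8.5,3.5]]' >/dev/null
python3 -m inch '[[0,0,0,0,0,-8.5,3.5],[0,0,0,0,0,-8.5,3.5],[0,0,0,0,0,-8.5,3.5],[0,0,0,0,0,-8.5,3.5],[0,0,0,0,0,-8.5,3.5]]' >/dev/null
python3 -m inch '[[0,0,0,0,0,-8.5,3.5],[0,0,0,0,0,-8.5,3.5],[0,0,0,0,0,-8.5,3.5],[0,0,0,0,0,-8.5,3.5],[0,0,0,0,0,-8.5,3.5]]' >/dev/null
python3 -m inch '[[0,0,0,0,0,-5,3.5],[0,0,0,0,0,-5,3.5]]' 
python3 -c "
from h import *
go((.524,.0375,.13),(0,0,-1),(-.9985,-.055,0))"
```

```text
clock: 5.3
tcp_pos: [0.2654, -0.4509, 0.2064]
orientation: [0.0, -0.031, 1.0, -0.0]
wrist_force: [-0.4, -0.2, -0.1]
finger_gap: 0.0353
rot [-0.01  0.    0.38]  d_in_final [-28.51  47.34   7.64]
t 5.3 tcp [ 0.2654 -0.4509  0.2064] x [-0.998 -0.062 -0.   ] z [ 0. -0. -1.] d [-28.82  47.15   7.63] q [-1.192  0.222 -0.138  1.211 -0.    -1.254] F [-0.4 -0.2 -0.1] gap 0.0353
```

```bash
python3 -m inch '[[-2.4,3.9,0.5,0,0,0.4,3.5],[-2.4,3.9,0.5,0,0,0,3.5],[-2.4,3.9,0.5,0,0,0,3.5],[-2.4,3.9,0.5,0,0,0,3.5],[-2.4,3.9,0.5,0,0,0,3.5]]' >/dev/null
python3 -m inch '[[-2.4,3.9,0.5,0,0,0,3.5],[-2.4,3.9,0.5,0,0,0,3.5],[-2.4,3.9,0.5,0,0,0,3.5],[-2.4,3.9,0.5,0,0,0,3.5],[-2.4,3.9,0.5,0,0,0,3.5]]' >/dev/null
python3 -m inch '[[-2.0,3.5,0.5,0,0,0,3.5],[-2.0,3.5,0.5,0,0,0,3.5],[0,0,0,0,0,0,3.5]]' 
python3 -c "
from h import *
go((.524,.0375,.037),(0,0,-1),(-.9985,-.055,0))"
```

```text
clock: 6.6
tcp_pos: [0.5227, 0.0268, 0.1456]
orientation: [0.0, -0.028, 1.0, 0.001]
wrist_force: [0.2, 0.3, -0.0]
finger_gap: 0.0354
rot [0.06 0.03 0.1 ]  d_in_final [-0.19  1.06 10.86]
t 6.6 tcp [0.5227 0.0268 0.1456] x [-0.998 -0.057 -0.001] z [ 0.     0.001 -1.   ] d [-0.19  1.05 10.87] q [-1.030e-01  2.560e-01 -2.460e-01  1.068e+00  1.000e-03 -1.600e-01] F [ 0.2  0.3 -0. ] gap 0.0354
```

```bash
python3 -m inch '[[-0.2,1.1,3,0,0,0,3.5],[0,0,3,0,0,0,3.5],[0,0,3,0,0,0,3.5],[0,0,1.5,0,0,0,3.5],[0,0,0.6,0,0,0,3.5]]' 30
python3 -m inch '[[0,0,0,0,0,0,1],[0,0,0,0,0,0,1],[0,0,0,0,0,0,1],[0,0,0,0,0,0,1]]' 30
python3 -c "
from h import *
go((.6075,.042,.0345),(0,0,-1),(-.9985,-.055,0))"
```

```text
clock: 7.1
tcp_pos: [0.521, 0.0335, 0.0336]
orientation: [-0.002, -0.025, 1.0, 0.0]
wrist_force: [-0.3, 0.5, -0.1]
finger_gap: 0.0351
clock: 7.5
tcp_pos: [0.521, 0.0395, 0.0346]
orientation: [-0.001, -0.027, 1.0, 0.006]
wrist_force: [0.2, 20.7, -9.5]
finger_gap: 0.015
rot [ 0.68 -0.12 -0.03]  d_in_final [-8.66 -0.22  0.01]
t 7.5 tcp [0.521  0.0395 0.0346] x [-0.999 -0.054  0.002] z [-0.003  0.012 -1.   ] d [-8.66 -0.22 -0.01] q [-0.085  0.361 -0.403  0.811  0.011 -0.139] F [ 0.2 20.7 -9.5] gap 0.015
```

```bash
python3 -m inch '[[0,0.2,0,0,0,0,1],[-2,0,0,0,0,0,1],[-2,0,0,0,0,0,1],[-2,0,0,0,0,0,1]]' 
python3 -m inch '[[-1.5,0,0,0,0,0,1],[-1.0,0,0,0,0,0,1],[-0.3,0,0,0,0,0,1],[0,0,0,0,0,0,1],[0,0,0,0,0,0,1]]' 
python3 -c "
from h import *
a=cam('top');b=cam('side')
A=cv2.resize(b['pixels'][165:260,275:395],None,fx=6,fy=6,interpolation=cv2.INTER_CUBIC)
cv2.imwrite('pics/c2.png',A[:,:,::-1])
go((.6075,.042,.0345),(0,0,-1),(-.9985,-.055,0))"
```

```text
clock: 7.9
tcp_pos: [0.5805, 0.0425, 0.0346]
orientation: [-0.002, -0.027, 1.0, 0.003]
wrist_force: [-2.5, 12.1, -5.2]
finger_gap: 0.0152
clock: 8.4
tcp_pos: [0.6046, 0.0437, 0.0346]
orientation: [-0.005, -0.027, 1.0, 0.003]
wrist_force: [-11.7, 11.1, 1.2]
finger_gap: 0.0152
rot [ 0.37 -0.58 -0.1 ]  d_in_final [-0.28 -0.19  0.01]
t 8.5 tcp [0.6046 0.0437 0.0346] x [-0.999 -0.053  0.01 ] z [-0.01   0.006 -1.   ] d [-0.28 -0.19  0.  ] q [-0.063  0.505 -0.169  0.908  0.005 -0.116] F [-12.2  10.    1.1] gap 0.015
```

View pics/c2.png

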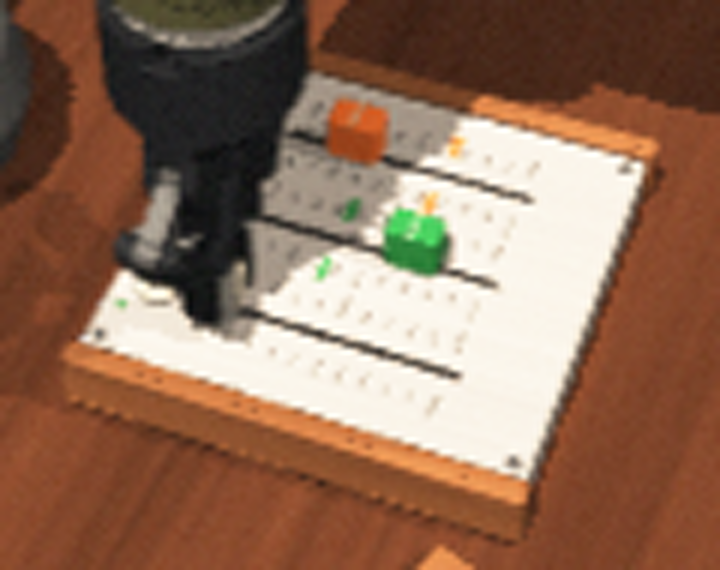

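```bash
python3 -m inch '[[0.3,0,0,0,0,0,4],[0,0,0,0,0,0,4],[0,0,-4,0,0,0,4],[0,0,-4,0,0,0,4],[0,0,-4,0,0,0,5]]' 
python3 -c "
from h import *
go((.45,.18,.25))
D=[(.314,.045,1.304,.569,.2304),(.256,-.246,1.068,.5175,.1456),(.361,-.403,.811,.516,.0346),(.505,-.169,.908,.6008,.0346),(.221,-.14,1.21,.5164,.206)]
A=[];B=[]
for q2,q3,q4,r,z in D:
  e=q2-q3
  A+=[[np.sin(q2),np.cos(q2),np.sin(e),np.cos(e),0,1],[np.cos(q2),-np.sin(q2),np.cos(e),-np.sin(e),1,0]];B+=[r,z]
A=np.array(A);B=np.array(B)
x,res,rk,sv=np.linalg.lstsq(A,B,rcond=None);print(x,A@x-B,sv)
x,res,rk,sv=np.linalg.lstsq(A[:,:5],B,rcond=None);print(x,A[:,:5]@x-B,sv, np.hypot(x[0],x[1]),np.hypot(x[2],x[3]))
"
```

```text
clock: 9.0
tcp_pos: [0.6083, 0.0397, 0.1578]
orientation: [0.001, -0.025, 1.0, -0.0]
wrist_force: [1.1, -0.0, -0.2]
finger_gap: 0.0498
t 9.0 tcp [0.6083 0.0397 0.1578] x [-0.999 -0.05  -0.002] z [ 0.002 -0.001 -1.   ] d [15.09 14.8  -9.26] q [-0.066  0.407  0.     1.162 -0.    -0.116] F [ 1.1 -0.  -0.2] gap 0.0498
[ 0.50023159  0.00589696  0.05637331  0.40874616 -0.18929841 -0.00060937] [-4.67768067e-04 -3.21454706e-05 -2.97919866e-04  2.75436656e-04
 -2.60617882e-04 -6.36767131e-05  3.16999146e-04 -2.03854130e-05
  7.09306668e-04 -1.59229059e-04] [3.85893325 3.85893325 0.29920222 0.29920222 0.13824682 0.13824682]
[ 0.5000201   0.00527886  0.05639568  0.40878796 -0.18929841] [-4.65350932e-04 -3.19225021e-05 -2.92645111e-04  2.26852572e-04
 -2.58541844e-04 -5.59760626e-05  3.29731970e-04  8.49602191e-05
  7.16262734e-04 -2.23914227e-04] [3.85893325 3.15388839 0.29920222 0.23019125 0.13824682] 0.5000479689522177 0.4126597536409265
```

```bash
python3 -m inch '[[3,0,-4,0,0,0,8.5],[3,3,-4,0,0,0,8.5],[3,3,-4,0,0,0,8.5],[3,3,-3,0,0,0,8.5],[3,3,0,0,0,0,8.5]]' 
python3 -m inch '[[0,3,0,8.5,0,0,8.5],[0,0,0,8.5,0,0,8.5],[0,0,0,8.5,0,0,8.5],[0,0,0,8.5,0,0,8.5],[0,0,0,8.5,0,0,8.5]]' 
python3 -c "
from h import *
go((.45,.18,.3)); cam('side','s3');cam('top','t3')
"
```

```text
clock: 9.5
tcp_pos: [0.4637, 0.1439, 0.2986]
orientation: [0.006, -0.025, 1.0, 0.0]
wrist_force: [0.2, 0.2, 0.0]
finger_gap: 0.0849
clock: 10.0
tcp_pos: [0.4616, 0.1742, 0.2952]
orientation: [0.013, -0.023, 0.931, -0.364]
wrist_force: [0.4, 0.0, -0.4]
finger_gap: 0.0852
t 10.0 tcp [0.4616 0.1742 0.2952] x [-0.999 -0.052 -0.007] z [ 0.04  -0.677 -0.735] d [ 1.12  0.13 -0.79] q [ 0.562  0.457  0.19   1.722 -0.636  0.651] F [ 0.4  0.  -0.4] gap 0.0852
```

View pics/s3.png

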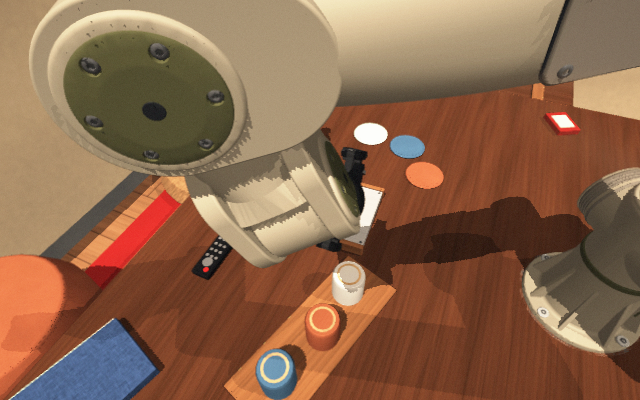

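View pics/t3.png

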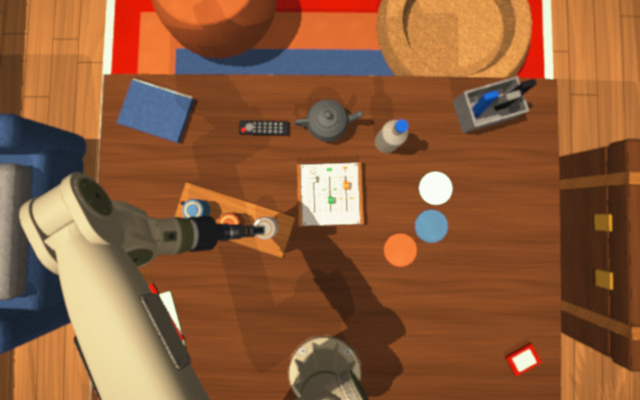

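```bash
cat > kin.py <<'E'
import numpy as np
from scipy.optimize import least_squares
L2,LA,LB,H,L4,L5,OFF=.5,.0564,.4088,.2312,.119,.3007,.0805
LO=np.array([-2.76,-.86,-1.03,-2.2,-1.47,-3.14]);HI=np.array([2.76,1.69,1.26,2.34,1.5,3.14])
def fk(q):
    q1,q2,q3,q4,q5,q6=q; e=q2-q3;p=e+q4
    rd=np.array([np.cos(q1),np.sin(q1),0]);la=np.array([-np.sin(q1),np.cos(q1),0]);k=np.array([0,0,1.])
    W=(L2*np.sin(q2)+LA*np.sin(e)+LB*np.cos(e))*rd+OFF*la+(H+L2*np.cos(q2)+LA*np.cos(e)-LB*np.sin(e))*k
    u=np.cos(p)*rd-np.sin(p)*k; n=np.sin(p)*rd+np.cos(p)*k
    t=np.cos(q5)*u+np.sin(q5)*la
    x=np.cos(q6)*-n+np.sin(q6)*np.cross(t,-n)
    J5=W+L4*u
    return J5+L5*t,np.c_[x,np.cross(t,x),t],W,J5
def ik(tcp,t,xdir,):
    t=np.array(t,float);t/=np.linalg.norm(t);tcp=np.array(tcp,float)
    J5=tcp-L5*t; r=np.hypot(*J5[:2]); q1=np.arctan2(J5[1],J5[0])-np.arcsin(OFF/r)
    rd=np.array([np.cos(q1),np.sin(q1),0]);la=np.array([-np.sin(q1),np.cos(q1),0])
    q5=np.arcsin(t@la); p=np.arctan2(-t[2],t@rd); u=np.cos(p)*rd-np.sin(p)*np.array([0,0,1])
    W=J5-L4*u; wr,wz=W@rd,W[2]-H
    f=lambda v:[L2*np.sin(v[0])+LA*np.sin(v[0]-v[1])+LB*np.cos(v[0]-v[1])-wr,L2*np.cos(v[0])+LA*np.cos(v[0]-v[1])-LB*np.sin(v[0]-v[1])-wz]
    s=least_squares(f,[.3,-.2],bounds=([-.9,-1.2],[1.7,1.4])); q2,q3=s.x
    q=np.array([q1,q2,q3,p-q2+q3,q5,0])
    _,M,_,_=fk(q); x=np.array(xdir,float)
    q[5]=np.arctan2(x@M[:,1],x@M[:,0])
    return q,np.abs(s.fun).max(),W,J5,bool((q>=LO).all()and(q<=HI).all())
def tdir(phi,a): phi,a=np.radians(phi),np.radians(a); return np.array([np.cos(a)*np.cos(phi),np.cos(a)*np.sin(phi),-np.sin(a)])
E
python3 - <<'E'
from kin import *; from h import *
np.set_printoptions(precision=3,suppress=True)
s,t,M=st(); a,N,_,_=fk(s["joint_pos"]); print(t-a, np.abs(M-N).max())
for name,c in dict(W=(.4515,.1855),T=(.4625,.292),B=(.5025,.402),cT=(.385,-.235),cB=(.4615,-.3325),cW=(.582,-.347)).items():
  for phi in (60,75,90):
   for al in (10,):
    for z in(.05,.2):
     td=tdir(phi,al); tcp=np.r_[c,z]+.02*td
     q,e,W,J,ok=ik(tcp,td,(0,0,1)); print(name,phi,al,z,q,"err %.3f"%e,ok,"J5",J,"W",W)
E
```

```text
[ 0.    -0.    -0.002] 1.5265566588595902e-16
W 60 10 0.05 [-0.426  0.717 -1.182 -0.831  1.371  2.082] err 0.000 False J5 [ 0.313 -0.054  0.099] W [ 0.261 -0.03   0.203]
W 60 10 0.2 [-0.426  0.147 -1.118 -0.197  1.371  2.082] err 0.000 False J5 [ 0.313 -0.054  0.249] W [ 0.261 -0.03   0.353]
W 75 10 0.05 [-0.42   0.782 -0.663  0.855  1.336  0.828] err 0.000 True J5 [ 0.38  -0.082  0.099] W [ 0.452 -0.114  0.187]
W 75 10 0.2 [-0.42   0.468 -0.637  1.195  1.336  0.828] err 0.000 True J5 [ 0.38  -0.082  0.249] W [ 0.452 -0.114  0.337]
W 90 10 0.05 [-0.374  0.929 -0.38   1.383  1.159  0.416] err 0.000 True J5 [ 0.452 -0.091  0.099] W [ 0.551 -0.13   0.15 ]
W 90 10 0.2 [-0.374  0.661 -0.385  1.647  1.159  0.416] err 0.000 True J5 [ 0.452 -0.091  0.249] W [ 0.551 -0.13   0.3  ]
T 60 10 0.05 [-0.087  1.001 -1.2   -1.806  1.102  2.786] err 0.017 False J5 [0.324 0.053 0.099] W [0.215 0.062 0.145]
T 60 10 0.2 [-0.087  0.313 -1.2   -1.118  1.102  2.786] err 0.025 False J5 [0.324 0.053 0.249] W [0.215 0.062 0.295]
T 75 10 0.05 [-0.143  0.711 -1.019 -0.751  1.36   2.172] err 0.000 True J5 [0.391 
[... 2614 characters left out ...]
1.035  0.302] err 0.000 True J5 [ 0.444 -0.586  0.099] W [ 0.501 -0.682  0.139]
cW 60 10 0.2 [-1.033  1.152  0.654  2.297  1.035  0.302] err 0.000 True J5 [ 0.444 -0.586  0.249] W [ 0.501 -0.682  0.289]
cW 75 10 0.05 [-0.978  1.667  1.4    2.612  0.837  0.197] err 0.002 False J5 [ 0.51  -0.614  0.099] W [ 0.575 -0.709  0.13 ]
cW 75 10 0.2 [-0.978  1.457  1.299  2.722  0.837  0.197] err 0.000 False J5 [ 0.51  -0.614  0.249] W [ 0.575 -0.709  0.28 ]
cW 90 10 0.05 [-0.914  1.666  1.4    2.657  0.645  0.133] err 0.058 False J5 [ 0.582 -0.623  0.099] W [ 0.653 -0.715  0.125]
cW 90 10 0.2 [-0.914  1.511  1.4    2.812  0.645  0.133] err 0.054 False J5 [ 0.582 -0.623  0.249] W [ 0.653 -0.715  0.275]
```

Run:
```python
from kin import *
np.set_printoptions(precision=2,suppress=True)
for name,c in dict(W=(.4515,.1855),T=(.4625,.292),B=(.5025,.402),cW=(.582,-.347),cT=(.385,-.235),cB=(.4615,-.3325)).items():
  for phi in range(-180,180,15):
     al=10;td=tdir(phi,al); tcp=np.r_[c,.045]+.02*td
     try: q,e,W,J,ok=ik(tcp,td,(0,0,1))
     except Exception: continue
     q2,e2,W2,J2,ok2=ik(tcp+[0,0,.12],td,(0,0,1))
     if ok and e<.001 and ok2: print(name,phi,q,"J5",J,"W",W)
```

```text
W -105 [ 0.6   1.28  0.47  2.11 -0.7  -0.15] J5 [0.52 0.45 0.09] W [0.62 0.52 0.12]
W -90 [ 0.67  1.19  0.26  1.94 -0.88 -0.21] J5 [0.45 0.46 0.09] W [0.54 0.53 0.13]
W -75 [ 0.74  1.09  0.04  1.73 -1.07 -0.33] J5 [0.38 0.45 0.09] W [0.46 0.53 0.14]
W -60 [ 0.78  0.96 -0.21  1.36 -1.26 -0.58] J5 [0.31 0.42 0.09] W [0.38 0.49 0.16]
W -45 [ 0.8   0.73 -0.66  0.28 -1.4  -1.47] J5 [0.26 0.38 0.09] W [0.26 0.39 0.21]
W 75 [-0.42  0.79 -0.66  0.84  1.34  0.83] J5 [ 0.38 -0.08  0.09] W [ 0.45 -0.11  0.18]
W 90 [-0.37  0.94 -0.38  1.38  1.16  0.42] J5 [ 0.45 -0.09  0.09] W [ 0.55 -0.13  0.15]
W 105 [-0.31  1.03 -0.15  1.64  0.98  0.27] J5 [ 0.52 -0.08  0.09] W [ 0.63 -0.12  0.13]
W 120 [-0.23  1.12  0.07  1.84  0.8   0.18] J5 [ 0.59 -0.05  0.09] W [ 0.7  -0.08  0.12]
W 135 [-0.14  1.2   0.28  2.    0.63  0.13] J5 [ 0.65 -0.01  0.09] W [ 0.76 -0.03  0.12]
W 150 [-0.05  1.29  0.48  2.14  0.47  0.09] J5 [0.69 0.05 0.09] W [0.81 0.04 0.12]
T -90 [ 0.78  1.36  0.69  2.22 -0.78 -0.17] J5 [0.46 0.57 0.09] W [0.54 0.65 0.12]
T -75 [ 0.84  1.24  0.41  2.   -0.97 -0.26] J5 [0.39 0.56 0.09] W [0.47 0.6
[... 3984 characters left out ...]
1.04  0.03  1.48 -1.28 -0.62] J5 [ 0.6  -0.09  0.09] W [ 0.69 -0.12  0.17]
cB -105 [-0.27  0.78 -0.5   0.23 -1.4  -1.63] J5 [ 0.53 -0.07  0.09] W [ 0.53 -0.06  0.21]
cB -90 [-0.29  0.83 -0.91 -1.2  -1.23 -2.62] J5 [ 0.46 -0.06  0.09] W [ 0.36 -0.03  0.16]
cB 15 [-1.3   0.71 -0.73  0.1   1.4   1.61] J5 [ 0.19 -0.4   0.09] W [ 0.19 -0.4   0.21]
cB 30 [-1.29  0.95 -0.24  1.31  1.28  0.62] J5 [ 0.22 -0.47  0.09] W [ 0.25 -0.56  0.17]
cB 45 [-1.24  1.09  0.04  1.71  1.09  0.34] J5 [ 0.27 -0.53  0.09] W [ 0.3  -0.63  0.14]
cB 60 [-1.18  1.2   0.31  1.96  0.9   0.22] J5 [ 0.32 -0.57  0.09] W [ 0.37 -0.68  0.13]
cB 75 [-1.11  1.33  0.59  2.18  0.71  0.15] J5 [ 0.39 -0.6   0.09] W [ 0.44 -0.7   0.12]
```

```bash
cat > plan.py <<'E'
from kin import *; from h import *
VM=np.array([2.57,2.57,3.14,3.14,3.14,3.14])*.7*.1
OFFC=.024
def pose(c,phi,a,xup,z):
    """cup axis at c (xy), grasp height z"""
    t=tdir(phi,a); return np.r_[c,z]+OFFC*t, t, (0,0,1 if xup else -1)
def qpath(qs,hand,rot=8.2,lin=4.5):
    """joint-linear path through list of q; prints rows"""
    s,t0,M0=st(); q=np.array(s["joint_pos"]); rows=[]
    P,N=fk(q)[:2]
    for qt in qs:
        n=1
        while True:
            L=[q+(qt-q)*i/n for i in range(n+1)]; F=[fk(v) for v in L]
            mr=max(np.degrees(R.from_matrix(F[i][1].T@F[i+1][1]).magnitude()) for i in range(n)); ml=max(np.linalg.norm(F[i+1][0]-F[i][0])*100 for i in range(n))
            if mr<=rot and ml<=lin and (np.abs(qt-q)/n<=VM).all(): break
            n+=1
        for f in F[1:]:
            Nr=N.T@f[1]; rv=np.round(np.degrees(R.from_matrix(Nr).as_rotvec()),1); d=np.round(N.T@(f[0]-P)*100,1)
            rows.append([*d,*rv,hand]); P=P+N@(d/100); N=N@R.from_rotvec(np.radians(rv)).as_matrix()
        q=qt
        print("  wp tcp",np.round(F[-1][0],3),"J5",np.round(F[-1][3],3),"W",np.round(F[-1][2],3),"minz tcp/J5/W",[round(min(f[k][2] for f in F),3) for k in(0,3,2)])
    for i in range(0,len(rows),5): print("python3 -m inch '"+str([[float(v) if v%1 else int(v) for v in r] for r in rows[i:i+5]]).replace(" ","")+"'")
def IK(*a):
    q,e,W,J,ok=ik(*a); 
    if not ok or e>.001: print("!! BAD IK",np.round(q,2),e)
    return q
E
python3 - <<'E'
from plan import *
np.set_printoptions(precision=2,suppress=True)
W=(.4515,.1855)
for phi in(65,70,75):
  for z in(.052,.25):
    q=IK(*pose(W,phi,12,True,z)); print(phi,z,q,fk(q)[3],fk(q)[2])
q=IK(*pose(W,70,12,True,.25))
qpath([q],8.5)
E
```

```text
65 0.052 [-0.41  0.62 -1.02 -0.17  1.36  1.68] [ 0.34 -0.06  0.11] [ 0.33 -0.05  0.23]
65 0.25 [-0.41  0.08 -0.88  0.5   1.36  1.68] [ 0.34 -0.06  0.31] [ 0.33 -0.05  0.43]
70 0.052 [-0.41  0.66 -0.84  0.36  1.35  1.28] [ 0.36 -0.07  0.11] [ 0.39 -0.08  0.22]
70 0.25 [-0.41  0.21 -0.73  0.91  1.35  1.28] [ 0.36 -0.07  0.31] [ 0.39 -0.08  0.42]
75 0.052 [-0.4   0.73 -0.7   0.74  1.32  0.96] [ 0.38 -0.08  0.11] [ 0.44 -0.1   0.21]
75 0.25 [-0.4   0.33 -0.62  1.22  1.32  0.96] [ 0.38 -0.08  0.31] [ 0.44 -0.1   0.41]
  wp tcp [0.46 0.21 0.24] J5 [ 0.36 -0.07  0.31] W [ 0.39 -0.08  0.42] minz tcp/J5/W [np.float64(0.139), np.float64(0.308), np.float64(0.422)]
python3 -m inch '[[1.5,1.4,2.4,-4.7,5,4.2,8.5],[1.4,1.2,2.2,-4.7,5.1,4.2,8.5],[1.2,1,2,-4.7,4.9,4.3,8.5],[1,1,1.9,-4.7,4.9,4.4,8.5],[0.9,0.8,1.6,-4.7,4.9,4.4,8.5]]'
python3 -m inch '[[0.8,0.8,1.3,-4.8,4.8,4.4,8.5],[0.7,0.8,1.2,-4.7,4.7,4.4,8.5],[0.6,0.7,0.9,-4.8,4.8,4.4,8.5],[0.5,0.7,0.6,-4.8,4.7,4.2,8.5],[0.5,0.8,0.4,-4.9,4.7,4.2,8.5]]'
python3 -m inch '[[0.4,0.8,0.1,-4.9,4.8,4.1,8.5],[0.5,0.8,-0.1,-4.9,4.7,3.9,8.5],[0.5,0.9,-0.3,-4.9,4.8,3.7,8.5],[0.6,1,-0.6,-4.9,4.8,3.5,8.5],[0.6,0.9,-0.7,-5,4.9,3.4,8.5]]'
python3 -m inch '[[0.8,1.1,-1,-4.8,5,3.1,8.5],[1,1,-1.1,-4.9,5,2.9,8.5],[1.1,1.1,-1.3,-4.7,5.2,2.6,8.5],[1.3,1.1,-1.4,-4.7,5.2,2.4,8.5],[1.4,1.1,-1.5,-4.5,5.4,2.1,8.5]]'
```

```bash
python3 -m inch '[[1.5,1.4,1.9,-4.7,5,4.2,8.5],[1.4,1.2,1.7,-4.7,5,4.2,8.5],[1.2,1,1.5,-4.7,5,4.3,8.5],[1,1,1.4,-4.7,5,4.4,8.5],[0.9,0.8,1.1,-4.7,5,4.4,8.5]]' >/dev/null
python3 -m inch '[[0.8,0.8,1.0,-4.7,4.8,4.4,8.5],[0.7,0.8,1.0,-4.7,4.8,4.4,8.5],[0.6,0.7,0.8,-4.7,4.8,4.4,8.5],[0.5,0.7,0.6,-4.8,4.7,4.2,8.5],[0.5,0.8,0.4,-4.9,4.7,4.2,8.5]]' >/dev/null
python3 -m inch '[[0.4,0.8,0.1,-4.9,4.8,4.1,8.5],[0.5,0.8,-0.1,-4.9,4.8,3.9,8.5],[0.5,0.9,-0.3,-4.9,4.8,3.7,8.5],[0.6,1,-0.6,-4.9,4.8,3.5,8.5],[0.6,0.9,-0.7,-5,4.9,3.4,8.5]]' >/dev/null
python3 -m inch '[[0.8,1.1,-1,-4.8,5,3.1,8.5],[1,1,-1.1,-4.8,5,2.9,8.5],[1.1,1.1,-1.3,-4.7,5.2,2.6,8.5],[1.3,1.1,-1.4,-4.7,5.2,2.4,8.5],[1.4,1.1,-1.5,-4.5,5.4,2.1,8.5]]'
cat > cups.py <<'E'
from h import *
def cup(col,p=None):
    out=[]
    for n in("top","side"):
        p=cam(n); c,m,k=cloud(p,"cup_"+col)
        if c is None: continue
        zt=np.percentile(c[:,2],95); q=c[c[:,2]>zt-.006]; (cx,cy),rr=cv2.minEnclosingCircle(q[:,:2].astype(np.float32)); out.append((n,round(k,2),round(zt,4),round(cx,4),round(cy,4),round(rr,4)))
    return out
E
python3 - <<'E'
from plan import *; from cups import cup
print(cup("white"))
cam('side','s4')
go(*pose((.4515,.1855),70,12,True,.25))
E
```

```text
clock: 12.1
tcp_pos: [0.4677, 0.2176, 0.2757]
orientation: [-0.359, 0.635, 0.443, 0.521]
wrist_force: [1.1, -0.0, -0.3]
finger_gap: 0.0853
[('top', 0.84, np.float64(0.0872), 0.4516, 0.1921, 0.0319), ('side', 0.98, np.float64(0.0857), 0.452, 0.1861, 0.0329)]
rot [ 0.2  -0.21  0.1 ]  d_in_final [-3.08 -0.28 -0.71]
t 12.35 tcp [0.4667 0.2191 0.2736] x [0.068 0.193 0.979] z [ 0.338  0.919 -0.204] d [-3.07 -0.28 -0.72] q [-0.372  0.123 -0.733  0.808  1.364  1.473] F [-0.2  0.6 -0. ] gap 0.085
```

View pics/s4.png

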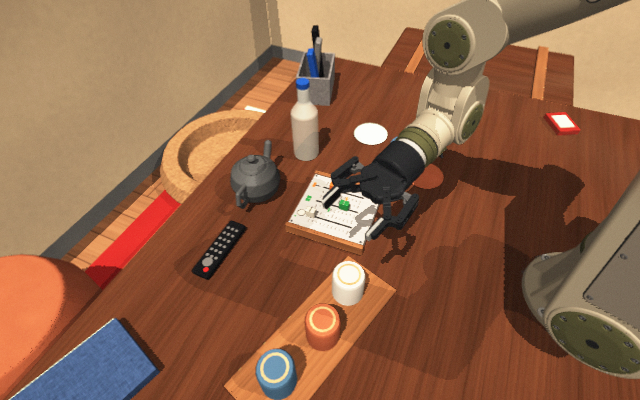

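```bash
python3 -m inch '[[-3.0,-0.3,-0.7,0.2,-0.2,0.1,8.5],[-3.9,0,0.8,0,0,0,8.5],[-3.9,0,0.8,0,0,0,8.5],[-2.9,0,0.6,0,0,0,8.5],[0,0,0,0,0,0,8.5]]'
python3 - <<'E'
from plan import *
go(*pose((.4518,.1857),70,12,True,.052))
E
```

```text
clock: 12.85
tcp_pos: [0.4574, 0.2089, 0.1328]
orientation: [-0.364, 0.638, 0.444, 0.513]
wrist_force: [-0.1, 0.5, 0.5]
finger_gap: 0.0849
rot [-0.22 -0.02 -0.48]  d_in_final [-8.4   0.27  1.76]
t 12.85 tcp [0.4574 0.2089 0.1328] x [0.079 0.192 0.978] z [ 0.331  0.921 -0.208] d [-8.4   0.35  1.75] q [-0.407  0.435 -0.829  0.593  1.353  1.287] F [-0.1  0.5  0.5] gap 0.0849
```

```bash
python3 -m inch '[[-2.2,0.3,0.4,-0.2,0,-0.5,8.5],[-2,0,0.4,0,0,0,8.5],[-2,0,0.4,0,0,0,8.5],[0,0,0,0,0,0,8.5]]'
python3 - <<'E'
from plan import *
go(*pose((.4518,.1857),70,12,True,.052))
cam('side','s5')
E
```

```text
clock: 13.25
tcp_pos: [0.4609, 0.2065, 0.0719]
orientation: [-0.36, 0.636, 0.446, 0.517]
wrist_force: [0.1, 0.6, 0.4]
finger_gap: 0.085
rot [ 0.05 -0.08  0.22]  d_in_final [-2.42 -0.15  0.6 ]
t 13.25 tcp [0.4609 0.2065 0.0719] x [0.067 0.195 0.978] z [ 0.336  0.919 -0.207] d [-2.42 -0.16  0.59] q [-0.41   0.58  -0.85   0.418  1.354  1.283] F [0.1 0.6 0.4] gap 0.085
```

View pics/s5.png

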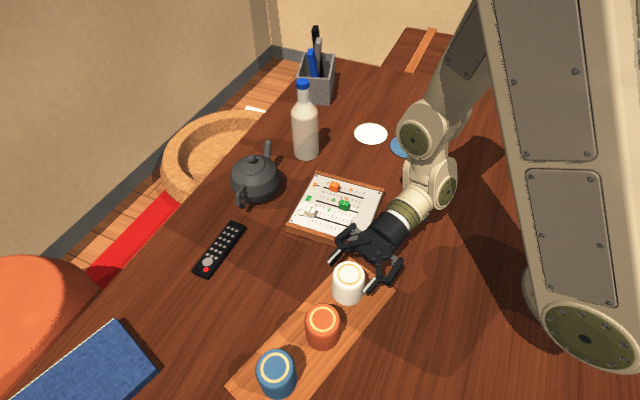

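```bash
python3 -m inch '[[-1.2,-0.1,0.3,0,0,0,8.5],[-1.2,0,0.3,0,0,0,8.5],[0,0,0,0,0,0,8.5]]' 40
python3 -m inch '[[0,0,0,0,0,0,6],[0,0,0,0,0,0,6],[0,0,0,0,0,0,6],[0,0,0,0,0,0,6],[0,0,0,0,0,0,6]]' 40
python3 - <<'E'
from plan import *
go(*pose((.4518,.1857),70,12,True,.052))
cam('side','s6')
E
```

```text
clock: 13.6
tcp_pos: [0.4604, 0.2076, 0.0482]
orientation: [-0.36, 0.635, 0.447, 0.517]
wrist_force: [0.6, 0.8, 1.0]
finger_gap: 0.085
clock: 14.1
tcp_pos: [0.4604, 0.2075, 0.0489]
orientation: [-0.36, 0.635, 0.446, 0.518]
wrist_force: [-0.2, -0.2, 6.6]
finger_gap: 0.0666
rot [ 0.18 -0.24  0.25]  d_in_final [-0.18 -0.06  0.04]
t 14.1 tcp [0.4604 0.2075 0.0489] x [0.066 0.193 0.979] z [ 0.338  0.919 -0.204] d [-0.18 -0.06  0.04] q [-0.409  0.637 -0.862  0.337  1.358  1.295] F [-0.2 -0.2  6.6] gap 0.0666
```

View pics/s6.png

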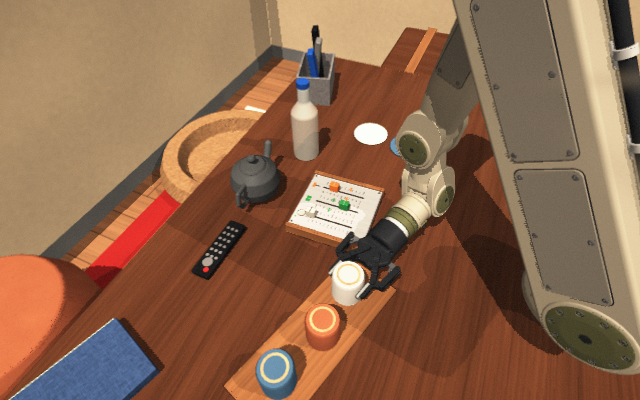

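```bash
python3 -m inch '[[2,0,-0.4,0,0,0,6],[3.9,0,-0.8,0,0,0,6],[3.9,0,-0.8,0,0,0,6],[3.9,0,-0.8,0,0,0,6],[3.9,0,-0.8,0,0,0,6]]' 40
python3 - <<'E'
from plan import *
np.set_printoptions(precision=2,suppress=True)
go((.5,.2,.2))
cW=(.582,-.347)
for phi in(30,35,40):
  q=IK(*pose(cW,phi,10,False,.15)); print(phi,q,IK(*pose(cW,phi,10,False,.04)))
q=IK(*pose(cW,35,10,False,.15))
qpath([q],6)
E
```

```text
clock: 14.65
tcp_pos: [0.4587, 0.2091, 0.2283]
orientation: [-0.36, 0.636, 0.446, 0.516]
wrist_force: [1.1, -0.9, -2.5]
finger_gap: 0.0667
t 14.65 tcp [0.46 0.21 0.23] x [0.07 0.2  0.98] z [ 0.34  0.92 -0.21] d [-2.66  4.18  1.14] q [-0.41  0.23 -0.76  0.84  1.35  1.31] F [ 1.1 -0.9 -2.5] gap 0.0667
30 [-1.09  0.71 -0.23  0.85  1.39 -1.79] [-1.09  0.88 -0.24  0.66  1.39 -1.79]
35 [-1.08  0.83 -0.02  1.32  1.36 -2.19] [-1.08  0.99 -0.03  1.16  1.36 -2.19]
40 [-1.08  0.93  0.13  1.62  1.3  -2.44] [-1.08  1.08  0.14  1.48  1.3  -2.44]
  wp tcp [ 0.6  -0.33  0.15] J5 [ 0.36 -0.5   0.2 ] W [ 0.39 -0.56  0.3 ] minz tcp/J5/W [np.float64(0.146), np.float64(0.198), np.float64(0.296)]
python3 -m inch '[[-0.3,2.3,-1.2,-1.5,-0.1,-7.8,6],[-0.8,2.2,-1.2,-1.6,-0.2,-7.9,6],[-1,2.1,-1.3,-1.4,-0.5,-7.8,6],[-1.3,1.8,-1.3,-1.4,-0.7,-7.9,6],[-1.7,1.6,-1.3,-1.3,-0.9,-7.8,6]]'
python3 -m inch '[[-1.8,1.3,-1.4,-1.1,-1,-7.9,6],[-2,1,-1.4,-1,-1.2,-7.8,6],[-2.2,0.7,-1.4,-0.8,-1.3,-7.9,6],[-2.2,0.3,-1.5,-0.7,-1.5,-7.8,6],[-2.2,0,-1.5,-0.4,-1.4,-7.9,6]]'
python3 -m inch '[[-2.2,-0.4,-1.5,-0.2,-1.6,-7.9,6],[-2.1,-0.7,-1.6,0,-1.5,-7.8,6],[-1.9,-1.1,-1.6,0.3,-1.6,-7.9,6],[-1.7,-1.3,-1.7,0.4,-1.5,-7.9,6],[-1.4,-1.5,-1.6,0.7,-1.4,-7.9,6]]'
python3 -m inch '[[-1.2,-1.8,-1.7,0.9,-1.3,-7.8,6],[-0.9,-1.9,-1.8,1,-1.2,-7.9,6],[-0.5,-2,-1.7,1.2,-1,-7.9,6],[-0.3,-2.1,-1.8,1.3,-0.9,-7.9,6],[0.1,-2.1,-1.8,1.5,-0.6,-7.9,6]]'
python3 -m inch '[[0.5,-1.9,-1.9,1.5,-0.5,-7.9,6],[0.7,-1.9,-1.8,1.6,-0.2,-7.9,6]]'
```

```bash
python3 -m inch '[[-0.3,2.3,-1.2,-1.5,-0.1,-7.8,6],[-0.8,2.2,-1.2,-1.6,-0.2,-7.8,6],[-1,2.1,-1.3,-1.4,-0.5,-7.8,6],[-1.3,1.8,-1.3,-1.4,-0.7,-7.8,6],[-1.7,1.6,-1.3,-1.3,-0.9,-7.8,6]]' >/dev/null
python3 -m inch '[[-1.8,1.3,-1.4,-1.1,-1,-7.8,6],[-2,1,-1.4,-1,-1.2,-7.8,6],[-2.2,0.7,-1.4,-0.8,-1.3,-7.8,6],[-2.2,0.3,-1.5,-0.7,-1.5,-7.8,6],[-2.2,0,-1.5,-0.4,-1.4,-7.8,6]]' >/dev/null
python3 -m inch '[[-2.2,-0.4,-1.5,-0.2,-1.6,-7.9,6],[-2.1,-0.7,-1.6,0,-1.5,-7.8,6],[-1.9,-1.1,-1.6,0.3,-1.6,-7.9,6],[-1.7,-1.3,-1.7,0.4,-1.5,-7.9,6],[-1.4,-1.5,-1.6,0.7,-1.4,-7.9,6]]'
python3 - <<'E'
from plan import *
qpath([IK(*pose((.582,-.347),35,10,False,.15))],6)
cam('side','s7')
E
```

```text
clock: 16.15
tcp_pos: [0.6143, -0.1484, 0.181]
orientation: [0.394, 0.076, 0.767, 0.5]
wrist_force: [-0.5, -0.1, -2.2]
finger_gap: 0.0667
  wp tcp [ 0.601 -0.333  0.146] J5 [ 0.359 -0.503  0.198] W [ 0.391 -0.563  0.296] minz tcp/J5/W [np.float64(0.146), np.float64(0.198), np.float64(0.296)]
python3 -m inch '[[-1.2,-1.7,-1.7,0.8,-1.3,-7.9,6],[-0.9,-1.9,-1.7,1.1,-1.2,-7.9,6],[-0.6,-2.1,-1.8,1.1,-1.1,-7.9,6],[-0.3,-2,-1.7,1.3,-0.8,-7.9,6],[0,-2.1,-1.8,1.5,-0.7,-7.9,6]]'
python3 -m inch '[[0.4,-2,-1.9,1.5,-0.4,-8,6],[0.7,-1.9,-1.8,1.6,-0.3,-7.9,6]]'
```

View pics/s7.png

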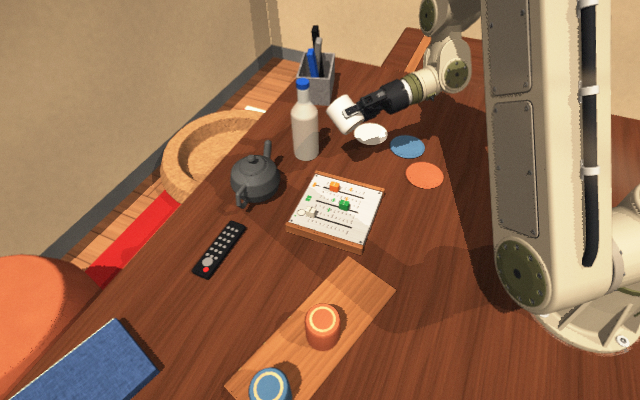

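```bash
python3 -m inch '[[-1.2,-1.7,-2.7,0.8,-1.3,-7.9,6],[-0.9,-1.9,-2.7,1.1,-1.2,-7.9,6],[-0.6,-2.1,-1.8,1.1,-1.1,-7.9,6],[-0.3,-2,-1.7,1.3,-0.8,-7.9,6],[0,-2.1,-1.8,1.5,-0.7,-7.9,6]]' >/dev/null
python3 -m inch '[[0.4,-2,-0.9,1.5,-0.4,-8,6],[0.7,-1.9,-0.8,1.6,-0.3,-7.9,6],[0,0,0,0,0,0,6]]'
python3 - <<'E'
from plan import *
go(*pose((.582,-.347),35,10,False,.1))
for n in('side','top'):
  p=cam(n,n+'8'); c,m,k=cloud(p,'coaster_white')
  if c is not None: print(n,k,np.median(c,0),cv2.minEnclosingCircle(c[:,:2].astype(np.float32)))
E
```

```text
clock: 17.0
tcp_pos: [0.6029, -0.3351, 0.1409]
orientation: [0.611, -0.226, 0.733, 0.196]
wrist_force: [-0.6, 0.1, -2.2]
finger_gap: 0.067
rot [-0.05 -0.12 -0.66]  d_in_final [4.44 0.22 0.75]
t 17.0 tcp [ 0.6029 -0.3351  0.1409] x [-0.151 -0.091 -0.984] z [ 0.807  0.564 -0.176] d [4.44 0.17 0.76] q [-1.079  0.829 -0.028  1.3    1.358 -2.156] F [-0.6  0.1 -2.2] gap 0.067
side 0.75 [ 0.58214754 -0.34162122  0.0058568 ] ((0.5827131271362305, -0.3455861508846283), 0.051744528114795685)
top 0.9 [ 0.58082553 -0.3290529   0.00546281] ((0.5813735723495483, -0.3427249491214752), 0.051372282207012177)
```

View pics/side8.png

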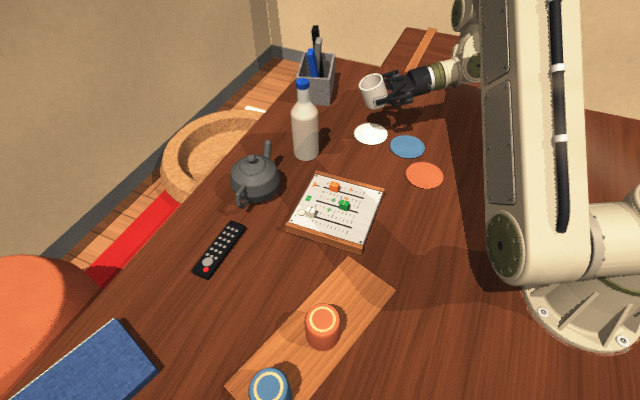

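View pics/top8.png

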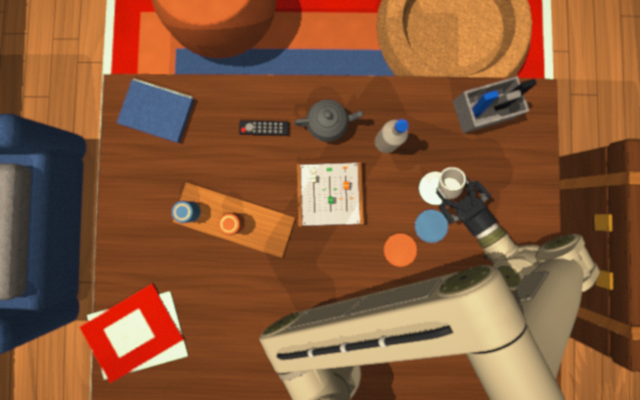

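```bash
python3 -m inch '[[2.6,0.2,1.0,0,0,-0.6,6],[2.2,0,0.4,0,0,0,6],[2,0,0.4,0,0,0,6],[0,0,0,0,0,0,6]]' 40
python3 - <<'E'
from plan import *
go(*pose((.586,-.344),35,10,False,.046))
E
```

```text
clock: 17.6
tcp_pos: [0.6064, -0.326, 0.07]
orientation: [0.611, -0.229, 0.732, 0.197]
wrist_force: [0.3, -0.4, -2.3]
finger_gap: 0.0667
rot [ 0.2  -0.09 -0.41]  d_in_final [ 2.84 -0.3   0.15]
t 17.6 tcp [ 0.6064 -0.326   0.07  ] x [-0.148 -0.095 -0.985] z [ 0.805  0.568 -0.175] d [ 2.83 -0.32  0.15] q [-1.067  0.912 -0.066  1.148  1.363 -2.128] F [ 0.3 -0.4 -2.3] gap 0.0667
```

Lower to near contact, then press with a light 20 N grip so that the cup pivots upright.

```bash
python3 -m inch '[[1.2,-0.3,0.1,0,0,0,6],[1.0,0,0,0,0,0,6],[0.5,0,0,0,0,0,6],[0,0,0,0,0,0,6]]' 20
python3 - <<'E'
from plan import *
go(*pose((.586,-.344),35,10,False,.04))
E
python3 -m inch '[[0.3,0,0,0,0,0,6],[0.2,0,0,0,0,0,6],[0,0,0,0,0,0,6]]' 20
python3 - <<'E'
from plan import *
go(*pose((.586,-.344),35,10,False,.04))
p=cam('side','s9');cv2.imwrite('pics/s9c.png',cv2.resize(p['pixels'][60:180,310:500],None,fx=4,fy=4)[:,:,::-1])
E
```

```text
clock: 18.0
tcp_pos: [0.6053, -0.3329, 0.0449]
orientation: [0.612, -0.23, 0.731, 0.194]
wrist_force: [-0.2, 0.9, -2.6]
finger_gap: 0.0666
rot [ 0.03 -0.06 -0.18]  d_in_final [0.87 0.2  0.3 ]
t 18.0 tcp [ 0.6053 -0.3329  0.0449] x [-0.145 -0.098 -0.985] z [ 0.806  0.565 -0.175] d [0.87 0.2  0.3 ] q [-1.074  0.959 -0.045  1.141  1.361 -2.152] F [-0.2  0.9 -2.6] gap 0.0666
clock: 18.3
tcp_pos: [0.605, -0.3336, 0.0411]
orientation: [0.613, -0.23, 0.731, 0.194]
wrist_force: [-0.1, 0.7, -0.6]
finger_gap: 0.067
rot [ 0.   -0.02 -0.09]  d_in_final [0.48 0.24 0.3 ]
t 18.3 tcp [ 0.605  -0.3336  0.0411] x [-0.143 -0.098 -0.985] z [ 0.807  0.565 -0.174] d [0.48 0.24 0.3 ] q [-1.075  0.966 -0.042  1.14   1.362 -2.157] F [-0.1  0.7 -0.6] gap 0.067
```

View pics/s9c.png

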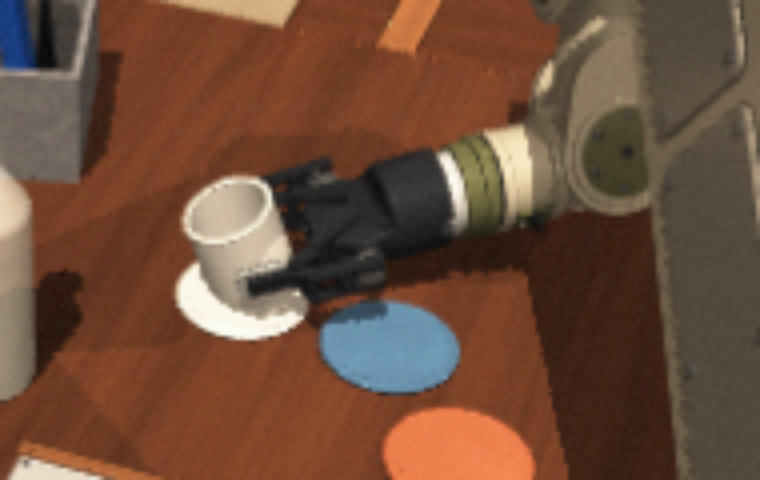

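```bash
python3 -m inch '[[0.2,0.1,0.1,0,0,0,6],[0.2,0.1,0.1,0,0,0,6],[0,0,0,0,0,0,6]]' 20
python3 -m inch '[[0.2,0,0.1,0,0,0,6],[0,0,0,0,0,0,6]]' 20
python3 - <<'E'
from plan import *
go(*pose((.586,-.344),35,10,False,.04))
p=cam('side');cv2.imwrite('pics/s10c.png',cv2.resize(p['pixels'][60:180,310:500],None,fx=4,fy=4)[:,:,::-1])
p=cam('top');cv2.imwrite('pics/t10c.png',cv2.resize(p['pixels'][140:260,380:570],None,fx=4,fy=4)[:,:,::-1])
E
```

```text
clock: 18.65
tcp_pos: [0.6055, -0.3334, 0.0405]
orientation: [0.615, -0.229, 0.73, 0.192]
wrist_force: [-6.1, -2.9, 14.6]
finger_gap: 0.0663
clock: 18.85
tcp_pos: [0.6062, -0.3336, 0.0403]
orientation: [0.616, -0.227, 0.729, 0.192]
wrist_force: [-13.6, -0.4, 24.0]
finger_gap: 0.0669
rot [-0.38  0.37 -0.05]  d_in_final [0.42 0.3  0.19]
t 18.85 tcp [ 0.6062 -0.3336  0.0403] x [-0.137 -0.095 -0.986] z [ 0.811  0.56  -0.167] d [0.42 0.3  0.19] q [-1.075  0.965 -0.052  1.119  1.371 -2.146] F [-13.6  -0.4  24. ] gap 0.0669
```

View pics/s10c.png

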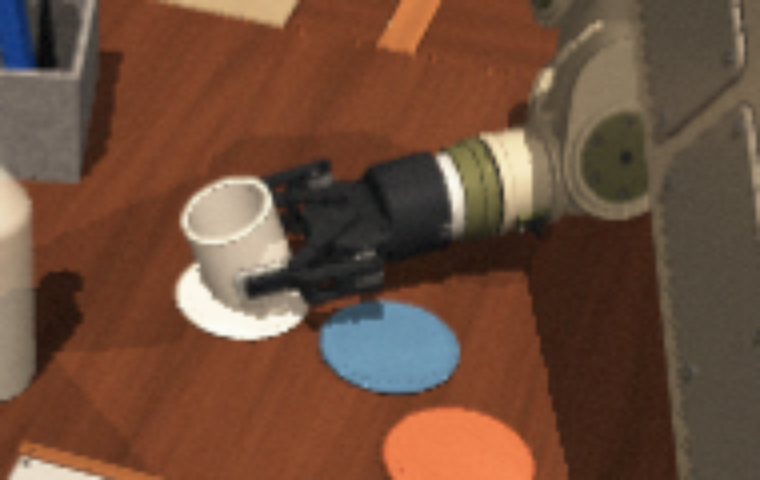

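View pics/t10c.png

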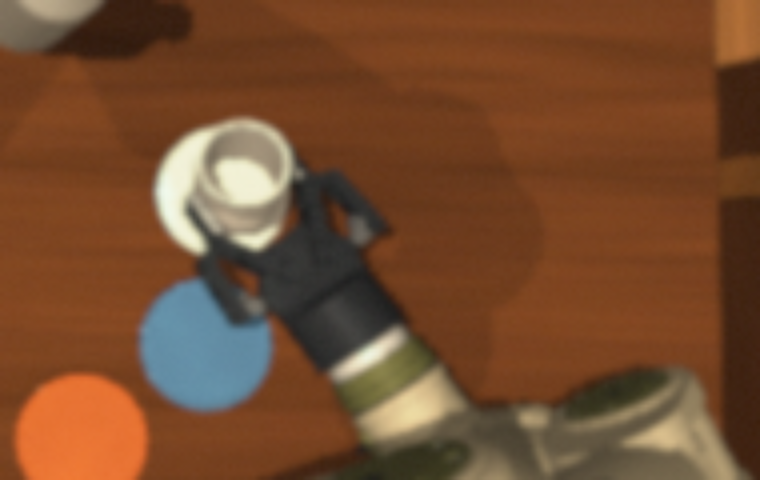

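```bash
python3 -m inch '[[-0.4,0,0,0,0,0,6],[-0.3,0,0,0,0,0,6],[0.1,0.1,0.8,0,0,0,6],[0,0,0,0,0,0,6]]' 20
python3 - <<'E'
from plan import *
go(*pose((.586,-.344),35,10,False,.04))
E
```

```text
clock: 19.35
tcp_pos: [0.6131, -0.3249, 0.0405]
orientation: [0.614, -0.23, 0.73, 0.193]
wrist_force: [4.1, 0.0, 4.5]
finger_gap: 0.0666
rot [-0.04  0.1   0.05]  d_in_final [ 0.62 -0.01 -0.86]
t 19.35 tcp [ 0.6131 -0.3249  0.0405] x [-0.14  -0.099 -0.985] z [ 0.807  0.564 -0.172] d [ 0.62 -0.01 -0.86] q [-1.057  0.946 -0.079  1.05   1.373 -2.085] F [4.1 0.  4.5] gap 0.0666
```

```bash
python3 -m inch '[[0,0,0,0,0,0,7.2],[0,0,0,0,0,0,7.2],[0,0,0,0,0,0,7.2],[0,0,0,0,0,0,7.2]]' 20
python3 - <<'E'
from plan import *
p=cam('side');cv2.imwrite('pics/s11c.png',cv2.resize(p['pixels'][60:180,310:500],None,fx=4,fy=4)[:,:,::-1])
p=cam('top');cv2.imwrite('pics/t11c.png',cv2.resize(p['pixels'][140:260,380:570],None,fx=4,fy=4)[:,:,::-1])
E
```

```text
clock: 19.75
tcp_pos: [0.6119, -0.3245, 0.0383]
orientation: [0.612, -0.23, 0.731, 0.194]
wrist_force: [0.2, 0.9, -0.4]
finger_gap: 0.072
```

View pics/s11c.png

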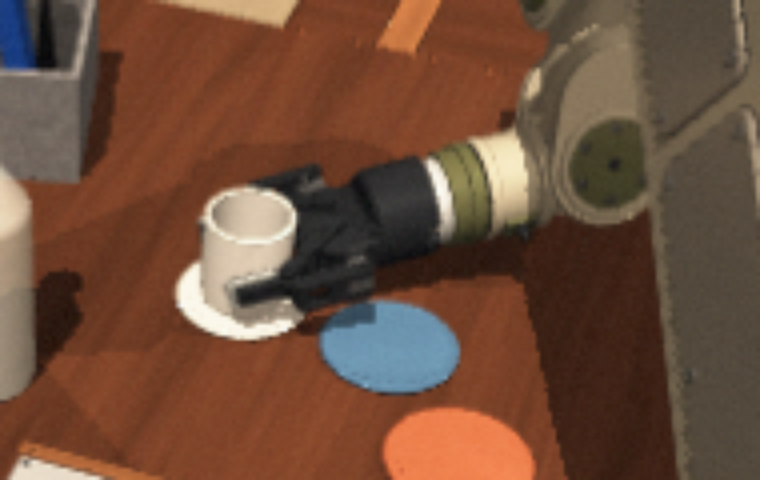

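View pics/t11c.png

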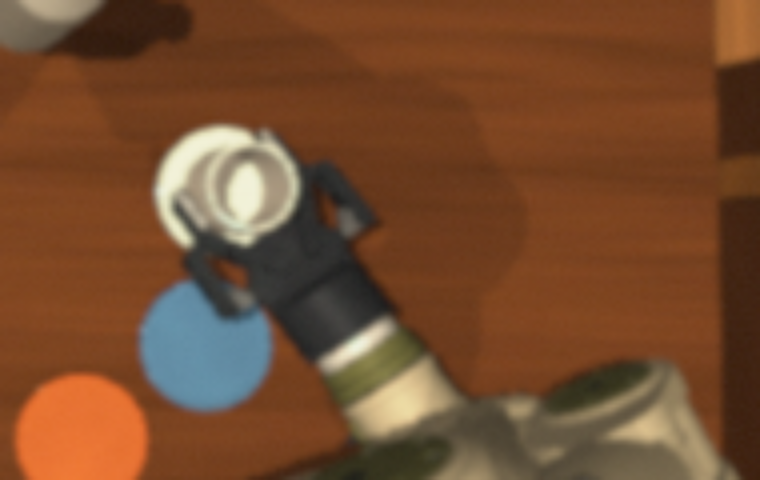

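```bash
cat > place.py <<'E'
from plan import *
def rim(col,zr=.079):
    for n in('top','side'):
        p=cam(n); c,m,k=cloud(p,'cup_'+col)
        if c is None: print(n,'none'); continue
        q=c[np.abs(c[:,2]-c[:,2].max())<.008]; print(n,'cup',round(k,2),'zmax',round(c[:,2].max(),4),[np.round(v,4) for v in cv2.minEnclosingCircle(q[:,:2].astype(np.float32))])
        c,m,k=cloud(p,'coaster_'+col)
        if c is not None:
            q=c[c[:,2]<.012]; print('   coaster',round(k,2),len(q),[np.round(v,4) for v in cv2.minEnclosingCircle(q[:,:2].astype(np.float32))])
E
python3 -c "
from place import *
rim('white'); go((.6,-.3,.1))"
```

```text
top cup 0.97 zmax 0.0832 [array([ 0.5832, -0.3453]), np.float64(0.0349)]
   coaster 0.52 163 [array([ 0.5868, -0.3374]), np.float64(0.0497)]
side cup 0.9 zmax 0.0815 [array([ 0.5857, -0.3458]), np.float64(0.0358)]
   coaster 0.63 214 [array([ 0.5852, -0.3397]), np.float64(0.0516)]
t 20.15 tcp [ 0.612  -0.3247  0.0386] x [-0.144 -0.099 -0.985] z [ 0.806  0.565 -0.175] d [-6.11  2.72 -0.64] q [-1.058  0.948 -0.079  1.052  1.369 -2.086] F [-1.3 -0.6  0.1] gap 0.0721
```

```bash
python3 -m inch '[[0,0,0,0,0,0,8.5],[0,0,0,0,0,0,8.5],[-1.5,0,-0.3,0,0,0,8.5],[-2.5,0,-0.4,0,0,0,8.5],[-3,0,-0.5,0,0,0,8.5]]' 40
python3 -m inch '[[-3.9,0,-0.7,0,0,0,8.5],[-3.9,0,-0.7,0,0,0,8.5],[-3.9,0,-0.7,0,0,0,8.5],[0,0,0,0,0,0,8.5]]' 40
python3 -c "
from place import *
from cups import cup
rim('white'); print(cup('terracotta'),cup('blue'));cam('side','s12');go((.6,-.3,.1))"
```

```text
clock: 20.65
tcp_pos: [0.6122, -0.3242, 0.1106]
orientation: [0.612, -0.229, 0.731, 0.195]
wrist_force: [-0.1, 0.0, 0.6]
finger_gap: 0.085
clock: 21.05
tcp_pos: [0.6133, -0.3262, 0.2361]
orientation: [0.614, -0.233, 0.73, 0.19]
wrist_force: [0.3, 0.5, 0.2]
finger_gap: 0.0849
top cup 0.73 zmax 0.0256 [array([0.7677, 0.204 ]), np.float64(0.0786)]
   coaster 0.56 309 [array([ 0.5837, -0.345 ]), np.float64(0.0528)]
side cup 0.83 zmax 0.0817 [array([ 0.5853, -0.3457]), np.float64(0.0359)]
   coaster 0.59 256 [array([ 0.5828, -0.346 ]), np.float64(0.0524)]
[('top', 0.95, np.float64(0.0868), 0.4617, 0.2912, 0.0318), ('side', 0.62, np.float64(0.0859), 0.4628, 0.2929, 0.0326)] [('top', 0.75, np.float64(0.0869), 0.4945, 0.4329, 0.0327), ('side', 0.9, np.float64(0.0858), 0.4974, 0.4344, 0.0328)]
t 21.8 tcp [ 0.6124 -0.3249  0.2284] x [-0.144 -0.098 -0.985] z [ 0.806  0.565 -0.175] d [12.57  2.72  2.65] q [-1.058  0.702 -0.011  1.366  1.37  -2.085] F [0.3 0.3 0.1] gap 0.0848
```

View pics/s12.png

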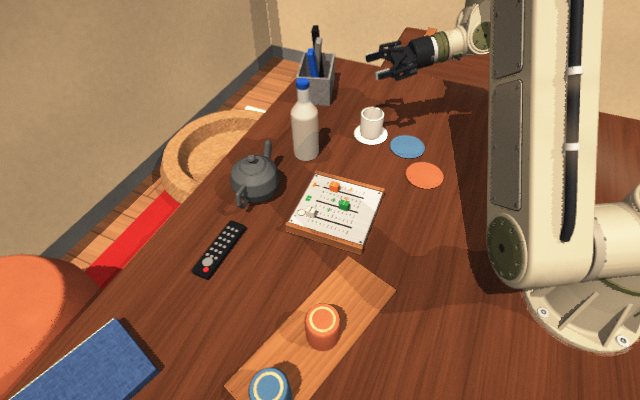

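Run:
```python
from plan import *
np.set_printoptions(precision=2,suppress=True)
T=(.4625,.292)
for phi in(75,80,85):
  print(phi,IK(*pose(T,phi,10,False,.24)),IK(*pose(T,phi,10,False,.05)))
s,t,M=st()
q0=IK(t-.1*M[:,2]+[0,0,.02],M[:,2],M[:,0])
q=IK(*pose(T,80,10,False,.2))
qpath([q0,q],8.5)
L=[fk(q0+(q-q0)*i/10)[0] for i in range(11)]; print(np.array(L))
```

```text
75 [-0.13  0.16 -0.94 -0.17  1.35 -0.93] [-0.13  0.72 -1.02 -0.8   1.35 -0.93]
80 [-0.14  0.23 -0.77  0.37  1.39 -1.36] [-0.14  0.68 -0.86 -0.17  1.39 -1.36]
85 [-0.14  0.36 -0.58  0.91  1.39 -1.85] [-0.14  0.73 -0.65  0.46  1.39 -1.85]
  wp tcp [ 0.53 -0.38  0.27] J5 [ 0.29 -0.55  0.32] W [ 0.32 -0.64  0.39] minz tcp/J5/W [np.float64(0.232), np.float64(0.285), np.float64(0.386)]
  wp tcp [0.47 0.32 0.2 ] J5 [0.41 0.02 0.25] W [0.39 0.03 0.36] minz tcp/J5/W [np.float64(0.191), np.float64(0.248), np.float64(0.365)]
python3 -m inch '[[0,-0.2,-3.4,0.3,0.7,0.1,8.5],[-0.5,-0.1,-3.5,-0.1,0,0,8.5],[-1,0.1,-3.5,-0.2,-0.7,-0.1,8.5],[0.3,1.9,3.9,-2.4,0.7,-0.4,8.5],[0.2,2,3.9,-2.3,0.6,-0.4,8.5]]'
python3 -m inch '[[0.2,2,3.8,-2.4,0.5,-0.4,8.5],[0,2.1,3.7,-2.3,0.4,-0.5,8.5],[0,2.2,3.6,-2.3,0.3,-0.6,8.5],[-0.1,2.3,3.6,-2.3,0.3,-0.5,8.5],[-0.2,2.4,3.4,-2.3,0.1,-0.6,8.5]]'
python3 -m inch '[[-0.3,2.5,3.4,-2.3,0.1,-0.5,8.5],[-0.3,2.6,3.3,-2.3,0,-0.6,8.5],[-0.4,2.7,3.1,-2.4,-0.1,-0.6,8.5],[-0.4,2.7,3.1,-2.4,-0.1,-0.6,8.5],[-0.4,2.9,3,-2.5,-0.2,-0.6,8.5]]'
python3 -m inch '[[-0.6,3,2.8,-2.4,-0.3,-0.5,8.5],[-0.5,3.1,2.8,-2.6,-0.4,-0.6,8.5],[-0.6,3.2,2.6,-2.6,-0.4,-0.5,8.5],[-0.6,3.2,2.5,-2.7,-0.4,-0.6,8.5],[-0.6,3.4,2.5,-2.7,-0.5,-0.5,8.5]]'
python3 -m inch '[[-0.7,3.5,2.3,-2.8,-0.6,-0.4,8.5]]'
[[ 0.53 -0.38  0.27]
 [ 0.57 -0.31  0.25]
 [ 0.59 -0.24  0.23]
 [ 0.61 -0.17  0.22]
 [ 0.62 -0.09  0.21]
 [ 0.62 -0.02  0.2 ]
 [ 0.61  0.05  0.2 ]
 [ 0.59  0.13  0.19]
 [ 0.56  0.19  0.19]
 [ 0.52  0.26  0.19]
 [ 0.47  0.32  0.2 ]]
```

Run:
```python
from plan import *
np.set_printoptions(precision=2,suppress=True)
T=(.4625,.292)
s,t,M=st()
q0=IK(t-.09*M[:,2]+[0,0,.09],M[:,2],M[:,0])
q=IK(*pose(T,80,10,False,.2))
qpath([q0,q],8.5)
L=[fk(q0+(q-q0)*i/10)[0] for i in range(11)]; print(np.array(L)[2:5])
```

```text
wp tcp [ 0.54 -0.38  0.33] J5 [ 0.3  -0.55  0.39] W [ 0.33 -0.64  0.46] minz tcp/J5/W [np.float64(0.232), np.float64(0.285), np.float64(0.389)]
  wp tcp [0.47 0.32 0.2 ] J5 [0.41 0.02 0.25] W [0.39 0.03 0.36] minz tcp/J5/W [np.float64(0.196), np.float64(0.248), np.float64(0.365)]
python3 -m inch '[[-1.6,-0.3,-2.6,0.2,0.5,0,8.5],[-2,-0.1,-2.7,0,0.1,0.1,8.5],[-2.2,0.1,-2.7,-0.1,-0.1,0,8.5],[-2.6,0.2,-2.7,-0.1,-0.5,-0.1,8.5],[0.8,1.8,4,-2.4,0.6,-0.4,8.5]]'
python3 -m inch '[[0.7,1.9,3.8,-2.4,0.6,-0.4,8.5],[0.6,2,3.9,-2.3,0.4,-0.5,8.5],[0.5,2.1,3.7,-2.3,0.4,-0.4,8.5],[0.4,2.2,3.7,-2.3,0.3,-0.6,8.5],[0.3,2.3,3.6,-2.3,0.2,-0.5,8.5]]'
python3 -m inch '[[0.2,2.4,3.5,-2.4,0.2,-0.5,8.5],[0.2,2.5,3.4,-2.3,0.1,-0.6,8.5],[0.1,2.6,3.3,-2.4,0,-0.6,8.5],[0,2.7,3.2,-2.3,-0.1,-0.6,8.5],[0,2.8,3.2,-2.5,-0.2,-0.5,8.5]]'
python3 -m inch '[[-0.1,3,3,-2.4,-0.2,-0.6,8.5],[-0.2,3,2.9,-2.5,-0.2,-0.6,8.5],[-0.2,3.1,2.8,-2.5,-0.4,-0.5,8.5],[-0.2,3.2,2.7,-2.6,-0.3,-0.5,8.5],[-0.3,3.3,2.5,-2.6,-0.4,-0.6,8.5]]'
python3 -m inch '[[-0.4,3.4,2.5,-2.7,-0.5,-0.4,8.5],[-0.4,3.6,2.3,-2.8,-0.5,-0.5,8.5]]'
[[ 0.6  -0.24  0.28]
 [ 0.62 -0.17  0.26]
 [ 0.62 -0.09  0.25]]
```

```bash
python3 -m inch '[[-1.6,-0.3,-2.6,0.2,0.5,0,8.5],[-2,-0.1,-2.7,0,0.1,0,8.5],[-2.2,0.1,-2.7,-0.1,-0.1,0,8.5],[-2.6,0.2,-2.7,-0.1,-0.5,0,8.5],[0.6,1.8,3,-2.4,0.6,-0.4,8.5]]' 40 >/dev/null
python3 -m inch '[[0.5,1.9,3,-2.4,0.6,-0.4,8.5],[0.5,2,3.5,-2.3,0.4,-0.5,8.5],[0.4,2.1,3.7,-2.3,0.4,-0.4,8.5],[0.4,2.2,3.7,-2.3,0.3,-0.6,8.5],[0.3,2.3,3.6,-2.3,0.2,-0.5,8.5]]' >/dev/null
python3 -m inch '[[0.2,2.4,3.5,-2.4,0.2,-0.5,8.5],[0.2,2.5,3.4,-2.3,0.1,-0.6,8.5],[0.1,2.6,3.3,-2.4,0,-0.6,8.5],[0,2.7,3.2,-2.3,-0.1,-0.6,8.5],[0,2.8,3.2,-2.5,-0.2,-0.5,8.5]]' >/dev/null
python3 -m inch '[[-0.1,3,3,-2.4,-0.2,-0.6,8.5],[-0.2,3,2.9,-2.5,-0.2,-0.6,8.5],[-0.2,3.1,2.8,-2.5,-0.4,-0.5,8.5],[-0.2,3.2,2.7,-2.6,-0.3,-0.5,8.5],[-0.3,3.3,2.5,-2.6,-0.4,-0.6,8.5]]' >/dev/null
python3 -m inch '[[-0.4,3.4,2.5,-2.7,-0.5,-0.4,8.5],[-0.4,3.6,2.3,-2.8,-0.5,-0.5,8.5],[0,0,0,0,0,0,8.5]]'
python3 - <<'E'
from plan import *
from cups import cup
print(cup('terracotta'))
go(*pose((.4625,.292),80,10,False,.2))
E
```

```text
clock: 24.1
tcp_pos: [0.4451, 0.3045, 0.202]
orientation: [0.49, -0.493, 0.586, 0.415]
wrist_force: [-0.2, -0.3, -0.0]
finger_gap: 0.085
[('top', 0.61, np.float64(0.0883), 0.4596, 0.2768, 0.0468), ('side', 0.68, np.float64(0.0859), 0.4627, 0.293, 0.0326)]
rot [-0.05 -0.01  0.08]  d_in_final [ 0.4  -1.32  1.77]
t 24.3 tcp [0.4508 0.3011 0.2029] x [-0.029 -0.171 -0.985] z [ 0.172  0.97  -0.174] d [ 0.41 -1.31  1.77] q [-0.177  0.292 -0.785  0.501  1.396 -1.579] F [ 0.5  0.  -0.5] gap 0.0848
```

```bash
python3 -m inch '[[0.4,-1.3,1.8,0,0,0,8.5],[2.9,0,0.5,0,0,0,8.5],[2.9,0,0.5,0,0,0,8.5],[0,0,0,0,0,0,8.5]]'
python3 - <<'E'
from plan import *
go(*pose((.4626,.2925),80,10,False,.052))
E
```

```text
clock: 24.7
tcp_pos: [0.4622, 0.3117, 0.1344]
orientation: [0.491, -0.491, 0.589, 0.414]
wrist_force: [-0.6, 0.1, 0.1]
finger_gap: 0.085
rot [-0.06 -0.11 -0.31]  d_in_final [ 8.44 -0.37  1.98]
t 24.7 tcp [0.4622 0.3117 0.1344] x [-0.036 -0.172 -0.984] z [ 0.172  0.969 -0.176] d [ 8.44 -0.41  2.  ] q [-0.146  0.429 -0.868  0.108  1.392 -1.396] F [-0.6  0.1  0.1] gap 0.085
```

```bash
python3 -m inch '[[2.2,-0.4,0.7,0,0,-0.3,8.5],[2.1,0,0.5,0,0,0,8.5],[2.1,0,0.4,0,0,0,8.5],[0,0,0,0,0,0,8.5]]'
python3 - <<'E'
from plan import *
from cups import cup
print(cup('terracotta'))
go(*pose((.4626,.2925),80,10,False,.052)); cam('side','s13')
E
```

```text
clock: 25.1
tcp_pos: [0.4677, 0.3157, 0.0703]
orientation: [0.493, -0.493, 0.587, 0.412]
wrist_force: [-0.2, 0.1, 0.3]
finger_gap: 0.085
[('top', 0.78, np.float64(0.0872), 0.4611, 0.2912, 0.0329), ('side', 0.78, np.float64(0.0859), 0.4632, 0.2919, 0.0328)]
rot [-0.03 -0.02  0.38]  d_in_final [2.45 0.13 0.39]
t 25.3 tcp [0.4681 0.316  0.0726] x [-0.024 -0.173 -0.985] z [ 0.172  0.97  -0.174] d [2.45 0.15 0.39] q [-0.133  0.587 -0.899 -0.148  1.391 -1.341] F [-0.6 -0.7  0. ] gap 0.085
```

View pics/s13.png

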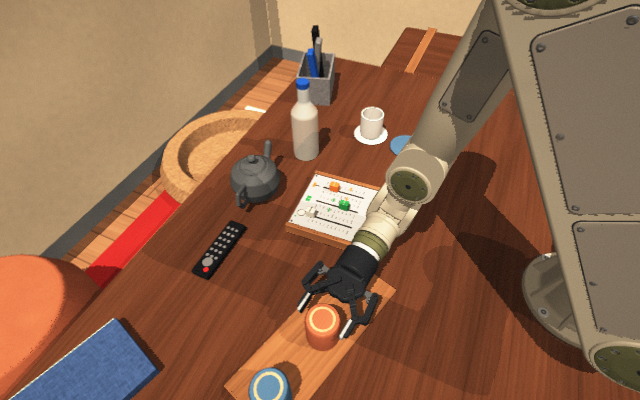

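```bash
python3 -m inch '[[1.2,0.1,0.2,0,0,0,8.5],[1.2,0,0.2,0,0,0,8.5],[0,0,0,0,0,0,8.5]]' 40
python3 -m inch '[[0,0,0,0,0,0,6],[0,0,0,0,0,0,6],[0,0,0,0,0,0,6],[0,0,0,0,0,0,6],[0,0,0,0,0,0,6]]' 40
python3 -m inch '[[-2,0,-0.4,0,0,0,6],[-3.9,0,-0.7,0,0,0,6],[-3.9,0,-0.7,0,0,0,6],[-3.9,0,-0.7,0,0,0,6],[-3.9,0,-0.7,0,0,0,6]]' 40
python3 - <<'E'
from plan import *
np.set_printoptions(precision=2,suppress=True)
cT=(.385,-.235)
go((0,0,.1))
for phi in(20,25,30): print(IK(*pose(cT,phi,10,True,.16)),IK(*pose(cT,phi,10,True,.04)))
qpath([IK(*pose(cT,25,10,True,.16))],6)
E
```

```text
clock: 25.65
tcp_pos: [0.4663, 0.3161, 0.0471]
orientation: [0.493, -0.494, 0.586, 0.412]
wrist_force: [-0.9, 0.5, 0.2]
finger_gap: 0.0847
clock: 26.15
tcp_pos: [0.4665, 0.3162, 0.0479]
orientation: [0.494, -0.494, 0.585, 0.412]
wrist_force: [-1.2, -2.3, 5.2]
finger_gap: 0.0672
clock: 26.65
tcp_pos: [0.4643, 0.3156, 0.2262]
orientation: [0.492, -0.494, 0.587, 0.412]
wrist_force: [1.3, -0.4, -3.3]
finger_gap: 0.0676
t 26.65 tcp [0.46 0.32 0.23] x [-0.03 -0.17 -0.98] z [ 0.17  0.97 -0.18] d [ 19.23  40.3  -36.29] q [-0.14  0.23 -0.8   0.33  1.39 -1.35] F [ 1.3 -0.4 -3.3] gap 0.0676
[-1.43  0.54 -0.73  1.16  1.3   0.7 ] [-1.43  0.82 -0.72  0.89  1.3   0.7 ]
[-1.41  0.61 -0.64  1.32  1.25  0.55] [-1.41  0.86 -0.63  1.07  1.25  0.55]
[-1.39  0.65 -0.57  1.44  1.19  0.45] [-1.39  0.9  -0.55  1.21  1.19  0.45]
  wp tcp [ 0.41 -0.23  0.16] J5 [ 0.14 -0.35  0.21] W [ 0.15 -0.45  0.27] minz tcp/J5/W [np.float64(0.151), np.float64(0.208), np.float64(0.273)]
python3 -m inch '[[1.1,-1.6,-1.9,2.5,0.3,7.6,6],[0.9,-1.7,-1.9,2.4,-0.1,7.7,6],[0.6,-1.7,-2,2.4,-0.3,7.6,6],[0.5,-1.7,-1.9,2.2,-0.7,7.7,6],[0.2,-1.8,-1.9,2.1,-0.9,7.7,6]]'
python3 -m inch '[[0,-1.7,-1.8,2,-1.2,7.7,6],[-0.2,-1.6,-1.9,1.7,-1.4,7.7,6],[-0.4,-1.5,-1.9,1.4,-1.7,7.7,6],[-0.6,-1.5,-1.9,1.3,-1.8,7.7,6],[-0.8,-1.3,-1.8,0.9,-1.9,7.8,6]]'
python3 -m inch '[[-0.8,-1.1,-1.9,0.6,-2,7.7,6],[-1,-1,-1.9,0.4,-2.1,7.7,6],[-1.1,-0.8,-1.8,0,-2.1,7.8,6],[-1.1,-0.7,-1.9,-0.3,-2,7.7,6],[-1.2,-0.4,-1.8,-0.5,-2,7.7,6]]'
python3 -m inch '[[-1.2,-0.3,-1.9,-0.9,-1.8,7.7,6],[-1.1,-0.1,-1.8,-1.1,-1.7,7.7,6],[-1.2,0.2,-1.9,-1.4,-1.5,7.7,6],[-1,0.2,-1.8,-1.6,-1.3,7.7,6],[-1,0.4,-1.9,-1.8,-1.1,7.7,6]]'
python3 -m inch '[[-0.9,0.6,-1.8,-1.9,-0.8,7.6,6],[-0.7,0.7,-1.9,-2,-0.5,7.6,6],[-0.6,0.8,-1.9,-2.2,-0.2,7.6,6],[-0.5,0.8,-1.8,-2.1,0.1,7.5,6],[-0.2,1,-1.9,-2.2,0.5,7.5,6]]'
```

```bash
python3 -m inch '[[1.1,-1.6,-1.9,2.5,0.3,7.6,6],[0.9,-1.7,-1.9,2.4,-0.1,7.7,6],[0.6,-1.7,-2,2.4,-0.3,7.6,6],[0.5,-1.7,-1.9,2.2,-0.7,7.7,6],[0.2,-1.8,-1.9,2.1,-0.9,7.7,6]]' >/dev/null
python3 -m inch '[[0,-1.7,-1.8,2,-1.2,7.7,6],[-0.2,-1.6,-1.9,1.7,-1.4,7.7,6],[-0.4,-1.5,-1.9,1.4,-1.7,7.7,6],[-0.6,-1.5,-1.9,1.3,-1.8,7.7,6],[-0.8,-1.3,-1.8,0.9,-1.9,7.7,6]]' >/dev/null
python3 -m inch '[[-0.8,-1.1,-1.9,0.6,-2,7.7,6],[-1,-1,-1.9,0.4,-2.1,7.7,6],[-1.1,-0.8,-1.8,0,-2.1,7.7,6],[-1.1,-0.7,-1.9,-0.3,-2,7.7,6],[-1.2,-0.4,-1.8,-0.5,-2,7.7,6]]' >/dev/null
python3 -m inch '[[-1.2,-0.3,-1.9,-0.9,-1.8,7.7,6],[-1.1,-0.1,-1.8,-1.1,-1.7,7.7,6],[-1.2,0.2,-1.9,-1.4,-1.5,7.7,6],[-1,0.2,-1.8,-1.6,-1.3,7.7,6],[-1,0.4,-1.9,-1.8,-1.1,7.7,6]]' >/dev/null
python3 -m inch '[[-0.9,0.6,-1.8,-1.9,-0.8,7.6,6],[-0.7,0.7,-1.9,-2,-0.5,7.6,6],[-0.6,0.8,-1.9,-2.2,-0.2,7.6,6],[-0.5,0.8,-1.8,-2.1,0,7.5,6],[-0.2,1,-1.9,-2.2,0.5,7.5,6]]'
python3 - <<'E'
from plan import *
go(*pose((.385,-.235),25,10,True,.11))
for n in('side','top'):
  p=cam(n,n+'14'); c,m,k=cloud(p,'coaster_terracotta')
  if c is not None: print(n,k,np.median(c,0),cv2.minEnclosingCircle(c[:,:2].astype(np.float32)))
E
```

```text
clock: 29.15
tcp_pos: [0.4157, -0.2276, 0.1524]
orientation: [-0.14, 0.747, 0.165, 0.629]
wrist_force: [-0.0, 0.2, -2.6]
finger_gap: 0.0678
rot [-0.03 -0.19 -0.11]  d_in_final [-4.71 -0.63  0.08]
t 29.15 tcp [ 0.4157 -0.2276  0.1524] x [0.155 0.07  0.985] z [ 0.893  0.417 -0.17 ] d [-4.71 -0.62  0.07] q [-1.385  0.626 -0.615  1.292  1.268  0.589] F [-0.   0.2 -2.6] gap 0.0678
side 0.81 [ 0.38533767 -0.23327177  0.00566116] ((0.38543811440467834, -0.23755833506584167), 0.055908795446157455)
top 0.84 [ 0.39213479 -0.21281845  0.00567251] ((0.3825661540031433, -0.23260962963104248), 0.05144583433866501)
```

View pics/side14.png

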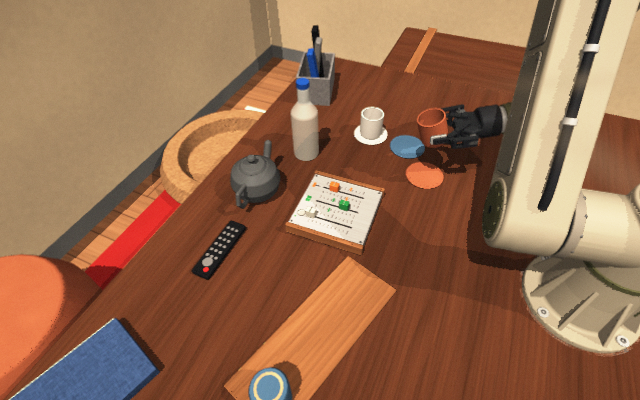

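```bash
python3 - <<'E'
from plan import *
go(*pose((.394,-.231),25,10,True,.05))
E
python3 -m inch '[[-3,-0.2,0.9,0,0,0,6],[-3,-0.2,0.8,0,0,0,6],[-3,0,0.7,0,0,0,6],[0,0,0,0,0,0,6]]' 40
python3 - <<'E'
from plan import *
go(*pose((.394,-.231),25,10,True,.046))
E
```

```text
rot [-0.03 -0.19  0.25]  d_in_final [-10.46  -0.61   2.05]
t 29.35 tcp [ 0.4162 -0.2274  0.1524] x [0.153 0.076 0.985] z [ 0.893  0.417 -0.17 ] d [-10.46  -0.66   2.02] q [-1.384  0.626 -0.615  1.291  1.269  0.584] F [ 0.4 -0.2 -2.6] gap 0.0678
clock: 29.75
tcp_pos: [0.4226, -0.2184, 0.058]
orientation: [-0.14, 0.746, 0.168, 0.629]
wrist_force: [-0.8, 0.8, -2.0]
finger_gap: 0.0677
rot [-0.23 -0.21  0.14]  d_in_final [-1.72 -0.07 -0.47]
t 29.75 tcp [ 0.4226 -0.2184  0.058 ] x [0.153 0.074 0.985] z [ 0.891  0.42  -0.17 ] d [-1.72 -0.08 -0.48] q [-1.361  0.805 -0.637  1.053  1.284  0.624] F [-0.8  0.8 -2. ] gap 0.0677
```

```bash
python3 -m inch '[[-0.9,-0.1,-0.4,0,0,0,6],[-0.6,0,0,0,0,0,6],[-0.2,0,0,0,0,0,6],[0,0,0,0,0,0,6]]' 20
python3 - <<'E'
from plan import *
go(*pose((.394,-.231),25,10,True,.045))
p=cam('side');cv2.imwrite('pics/s15c.png',cv2.resize(p['pixels'][80:200,360:550],None,fx=4,fy=4)[:,:,::-1])
E
```

```text
clock: 30.15
tcp_pos: [0.416, -0.2226, 0.0446]
orientation: [-0.138, 0.746, 0.167, 0.629]
wrist_force: [0.1, -0.1, -1.9]
finger_gap: 0.0679
rot [-0.02 -0.22  0.22]  d_in_final [-0.37 -0.17  0.08]
t 30.15 tcp [ 0.416  -0.2226  0.0446] x [0.152 0.075 0.985] z [ 0.893  0.417 -0.17 ] d [-0.37 -0.17  0.08] q [-1.382  0.843 -0.626  1.06   1.271  0.587] F [ 0.1 -0.1 -1.9] gap 0.0679
```

View pics/s15c.png

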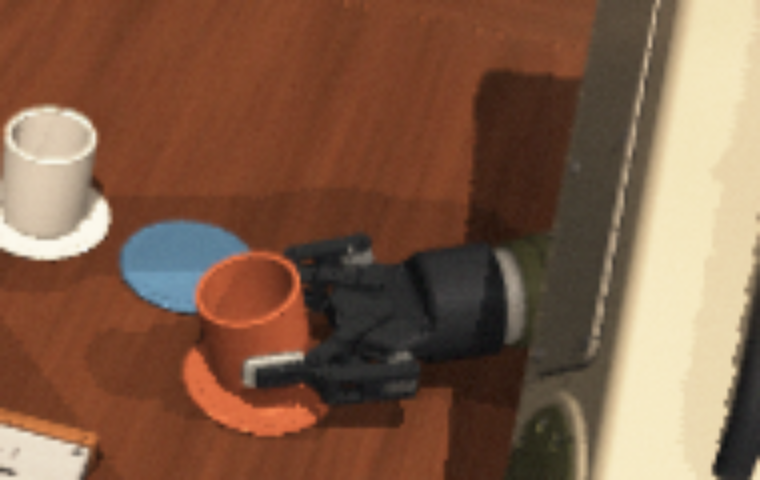

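Almost in contact. A touch lower, then release gently.

```bash
python3 -m inch '[[-0.4,-0.1,0,0,0,0,6],[0,0,0,0,0,0,6]]' 20
python3 -m inch '[[0,0,0,0,0,0,7.2],[0,0,0,0,0,0,7.2],[0,0,0,0,0,0,7.2],[0,0,0,0,0,0,7.2],[0,0,0,0,0,0,7.2]]' 20
python3 - <<'E'
from place import *
rim('terracotta')
p=cam('side');cv2.imwrite('pics/s16c.png',cv2.resize(p['pixels'][80:200,360:550],None,fx=4,fy=4)[:,:,::-1])
E
```

```text
clock: 30.4
tcp_pos: [0.4151, -0.2225, 0.0414]
orientation: [-0.138, 0.746, 0.165, 0.63]
wrist_force: [-1.3, -1.6, 5.7]
finger_gap: 0.0679
clock: 30.9
tcp_pos: [0.4148, -0.2218, 0.0402]
orientation: [-0.139, 0.746, 0.167, 0.629]
wrist_force: [0.1, -0.3, -0.5]
finger_gap: 0.072
top cup 0.77 zmax 0.0827 [array([ 0.3816, -0.2372]), np.float64(0.0344)]
   coaster 0.78 250 [array([ 0.3957, -0.227 ]), np.float64(0.0485)]
side cup 0.89 zmax 0.0823 [array([ 0.3839, -0.238 ]), np.float64(0.0344)]
   coaster 0.87 324 [array([ 0.3864, -0.2347]), np.float64(0.0521)]
```

View pics/s16c.png

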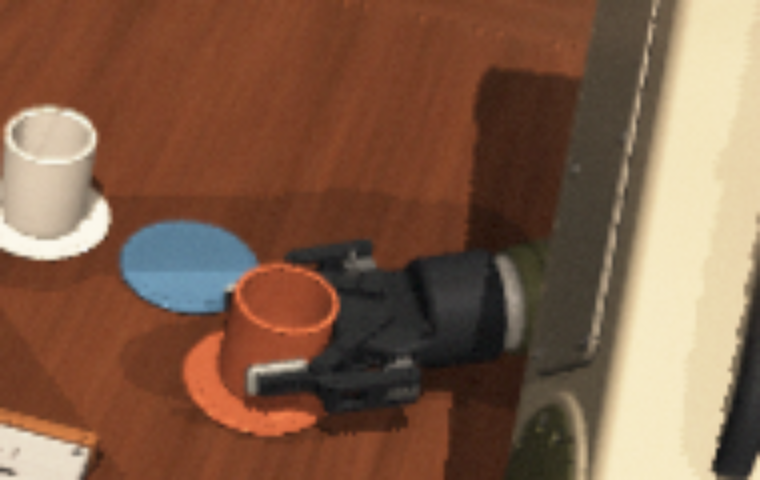

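```bash
python3 -m inch '[[0,0,0,0,0,0,8.5],[0,0,0,0,0,0,8.5],[1.5,0,-0.3,0,0,0,8.5],[2.5,0,-0.4,0,0,0,8.5],[3,0,-0.5,0,0,0,8.5]]' 40
python3 -m inch '[[3.9,0,-0.7,0,0,0,8.5],[3.9,0,-0.7,0,0,0,8.5],[3.9,0,-0.7,0,0,0,8.5],[0,0,0,0,0,0,8.5]]' 40
python3 - <<'E'
from place import *
from cups import cup
np.set_printoptions(precision=2,suppress=True)
rim('terracotta'); print(cup('blue'))
B=(.496,.434)
for phi in(75,80,85,90,95,100): print(phi,IK(*pose(B,phi,10,False,.2)),IK(*pose(B,phi,10,False,.05)))
cB=(.4615,-.3325)
for phi in(20,25,30,35): print(phi,IK(*pose(cB,phi,10,True,.16)),IK(*pose(cB,phi,10,True,.04)))
E
```

```text
clock: 31.75
tcp_pos: [0.4147, -0.2214, 0.1116]
orientation: [-0.139, 0.746, 0.166, 0.629]
wrist_force: [0.7, -1.3, 0.6]
finger_gap: 0.085
clock: 32.15
tcp_pos: [0.4141, -0.2223, 0.2335]
orientation: [-0.137, 0.746, 0.168, 0.629]
wrist_force: [0.4, 0.4, 0.0]
finger_gap: 0.0849
top cup 0.62 zmax 0.0826 [array([ 0.38, -0.24]), np.float64(0.0344)]
   coaster 0.73 317 [array([ 0.38, -0.23]), np.float64(0.0507)]
side cup 0.95 zmax 0.082 [array([ 0.39, -0.24]), np.float64(0.0345)]
   coaster 0.82 403 [array([ 0.39, -0.24]), np.float64(0.0554)]
[('top', 0.94, np.float64(0.0869), 0.4952, 0.4337, 0.0335), ('side', 0.86, np.float64(0.0856), 0.4978, 0.433, 0.0335)]
75 [ 0.21  0.44 -0.95 -1.02  1.07 -0.33] [ 0.21  0.87 -0.94 -1.44  1.07 -0.33]
80 [ 0.18  0.44 -0.89 -0.86  1.17 -0.43] [ 0.18  0.84 -0.88 -1.26  1.17 -0.43]
85 [ 0.17  0.43 -0.81 -0.64  1.26 -0.58] [ 0.17  0.81 -0.82 -1.02  1.26 -0.58]
90 [ 0.16  0.44 -0.7  -0.3   1.33 -0.82] [ 0.16  0.77 -0.72 -0.66  1.33 -0.82]
95 [ 0.15  0.48 -0.53  0.2   1.38 -1.2 ] [ 0.15  0.76 -0.57 -0.13  1.38 -1.2 ]
100 [ 0.15  0.58 -0.31  0.8   1.4  -1.69] [ 0.15  0.82 -0.35  0.51  1.4  -1.69]
20 [-1.29  0.57 -0.52  0.87  1.38  1.18] [-1.29  0.79 -0.53  0.62  1.38  1.18]
25 [-1.29  0.67 -0.37  1.24  1.34  0.85] [-1.29  0.88 -0.37  1.03  1.34  0.85]
30 [-1.28  0.75 -0.25  1.48  1.28  0.64] [-1.28  0.95 -0.25  1.28  1.28  0.64]
35 [-1.27  0.81 -0.16  1.64  1.22  0.5 ] [-1.27  1.01 -0.14  1.46  1.22  0.5 ]
```

Run:
```python
from plan import *
np.set_printoptions(precision=2,suppress=True)
q=IK(*pose((.4965,.4335),90,10,False,.2))
qpath([q],8.5)
s,t,M=st();q0=np.array(s["joint_pos"])
print(np.array([np.r_[fk(q0+(q-q0)*i/10)[0],fk(q0+(q-q0)*i/10)[3]] for i in range(11)]))
```

```text
wp tcp [0.5  0.46 0.2 ] J5 [0.5  0.16 0.25] W [0.42 0.15 0.34] minz tcp/J5/W [np.float64(0.141), np.float64(0.22), np.float64(0.337)]
python3 -m inch '[[-0.7,-1,2.3,2.6,-0.7,-7.3,8.5],[-0.5,-1.1,2.3,2.7,-0.3,-7.3,8.5],[-0.3,-1,2.3,2.5,0.1,-7.4,8.5],[0,-1,2.3,2.5,0.4,-7.4,8.5],[0.1,-0.9,2.3,2.4,0.7,-7.4,8.5]]'
python3 -m inch '[[0.4,-0.8,2.4,2.2,1.1,-7.5,8.5],[0.5,-0.7,2.4,1.9,1.3,-7.5,8.5],[0.7,-0.6,2.4,1.7,1.6,-7.5,8.5],[0.8,-0.4,2.4,1.5,1.8,-7.6,8.5],[0.9,-0.2,2.5,1.1,2,-7.6,8.5]]'
python3 -m inch '[[1,0,2.4,0.9,2.1,-7.6,8.5],[1,0.1,2.5,0.4,2.2,-7.6,8.5],[1,0.5,2.6,0.2,2.3,-7.6,8.5],[1.1,0.6,2.5,-0.2,2.2,-7.6,8.5],[1,0.9,2.6,-0.6,2.3,-7.6,8.5]]'
python3 -m inch '[[0.9,1,2.6,-0.8,2.1,-7.6,8.5],[0.8,1.3,2.6,-1.3,2.1,-7.6,8.5],[0.7,1.5,2.7,-1.5,1.9,-7.5,8.5],[0.6,1.7,2.6,-1.8,1.6,-7.6,8.5],[0.3,1.8,2.7,-2,1.5,-7.5,8.5]]'
python3 -m inch '[[0.1,1.9,2.8,-2.3,1.1,-7.5,8.5],[0,2.1,2.7,-2.5,0.9,-7.5,8.5],[-0.4,2.1,2.8,-2.6,0.5,-7.5,8.5],[-0.6,2.2,2.7,-2.7,0.2,-7.4,8.5],[-0.8,2.2,2.9,-2.8,-0.2,-7.4,8.5]]'
python3 -m inch '[[-1.1,2.2,2.8,-2.9,-0.5,-7.3,8.5]]'
[[ 0.42 -0.23  0.22  0.15 -0.36  0.28]
 [ 0.45 -0.18  0.2   0.2  -0.34  0.26]
 [ 0.49 -0.13  0.18  0.26 -0.31  0.25]
 [ 0.52 -0.08  0.16  0.31 -0.28  0.23]
 [ 0.55 -0.01  0.15  0.36 -0.24  0.23]
 [ 0.57  0.05  0.14  0.41 -0.19  0.22]
 [ 0.58  0.13  0.14  0.45 -0.13  0.22]
 [ 0.58  0.21  0.15  0.48 -0.07  0.22]
 [ 0.57  0.29  0.16  0.5   0.01  0.23]
 [ 0.54  0.37  0.18  0.5   0.08  0.24]
 [ 0.5   0.46  0.2   0.5   0.16  0.25]]
```

```bash
python3 -m inch '[[-0.7,-1,2.3,2.6,-0.7,-7.3,8.5],[-0.5,-1.1,2.3,2.7,-0.3,-7.3,8.5],[-0.3,-1,2.3,2.5,0.1,-7.4,8.5],[0,-1,2.3,2.5,0.4,-7.4,8.5],[0.1,-0.9,2.3,2.4,0.7,-7.4,8.5]]' >/dev/null
python3 -m inch '[[0.4,-0.8,2.4,2.2,1.1,-7.5,8.5],[0.5,-0.7,2.4,1.9,1.3,-7.5,8.5],[0.7,-0.6,2.4,1.7,1.6,-7.5,8.5],[0.8,-0.4,2.4,1.5,1.8,-7.6,8.5],[0.9,-0.2,2.5,1.1,2,-7.6,8.5]]' >/dev/null
python3 -m inch '[[1,0,2.4,0.9,2.1,-7.6,8.5],[1,0.1,2.5,0.4,2.2,-7.6,8.5],[1,0.5,2.6,0.2,2.3,-7.6,8.5],[1.1,0.6,2.5,-0.2,2.2,-7.6,8.5],[1,0.9,2.6,-0.6,2.3,-7.6,8.5]]' >/dev/null
python3 -m inch '[[0.9,1,2.6,-0.8,2.1,-7.6,8.5],[0.8,1.3,2.6,-1.3,2.1,-7.6,8.5],[0.7,1.5,2.7,-1.5,1.9,-7.5,8.5],[0.6,1.7,2.6,-1.8,1.6,-7.6,8.5],[0.3,1.8,2.7,-2,1.5,-7.5,8.5]]' >/dev/null
python3 -m inch '[[0.1,1.9,2.8,-2.3,1.1,-7.5,8.5],[0,2.1,2.7,-2.5,0.9,-7.5,8.5],[-0.4,2.1,2.8,-2.6,0.5,-7.5,8.5],[-0.6,2.2,2.7,-2.7,0.2,-7.4,8.5],[-0.8,2.2,2.9,-2.8,-0.2,-7.4,8.5]]' >/dev/null
python3 -m inch '[[-1.1,2.2,2.8,-2.9,-0.5,-7.3,8.5],[0,0,0,0,0,0,8.5]]'
python3 - <<'E'
from plan import *
from cups import cup
print(cup('blue'))
go(*pose((.4965,.4335),90,10,False,.2))
E
```

```text
clock: 35.35
tcp_pos: [0.4911, 0.4688, 0.1999]
orientation: [-0.453, 0.544, -0.54, -0.455]
wrist_force: [0.1, -0.7, -0.4]
finger_gap: 0.0854
[('side', 0.58, np.float64(0.0858), 0.4862, 0.4387, 0.0439)]
rot [-0.01 -0.11 -0.14]  d_in_final [ 0.51 -0.25 -0.78]
t 35.55 tcp [0.494  0.4657 0.1995] x [-0.002 -0.175 -0.984] z [ 0.     0.984 -0.175] d [ 0.51 -0.25 -0.78] q [ 0.178  0.413 -0.762 -0.387  1.321 -0.77 ] F [ 1.1 -0.7 -0.1] gap 0.0853
```

```bash
python3 -m inch '[[0.5,-0.3,-0.8,0,0,0,8.5],[2.9,0,0.5,0,0,0,8.5],[2.9,0,0.5,0,0,0,8.5],[0,0,0,0,0,0,8.5]]'
python3 - <<'E'
from plan import *
from cups import cup
print(cup('blue'))
go(*pose((.4965,.4335),90,10,False,.052))
cam('side','s17');cam('top','t17')
E
```

```text
clock: 35.95
tcp_pos: [0.4961, 0.4556, 0.1337]
orientation: [0.452, -0.54, 0.545, 0.455]
wrist_force: [-1.0, 0.1, -0.8]
finger_gap: 0.0846
[('top', 0.6, np.float64(0.0872), 0.4952, 0.4338, 0.033)]
rot [-0.02 -0.05  0.08]  d_in_final [8.97 0.12 1.61]
t 36.15 tcp [0.4977 0.4568 0.139 ] x [ 0.001 -0.174 -0.985] z [ 0.     0.985 -0.174] d [8.97 0.14 1.62] q [ 0.16   0.539 -0.777 -0.479  1.334 -0.825] F [-0.1  0.5 -0.6] gap 0.0852
```

View pics/s17.png

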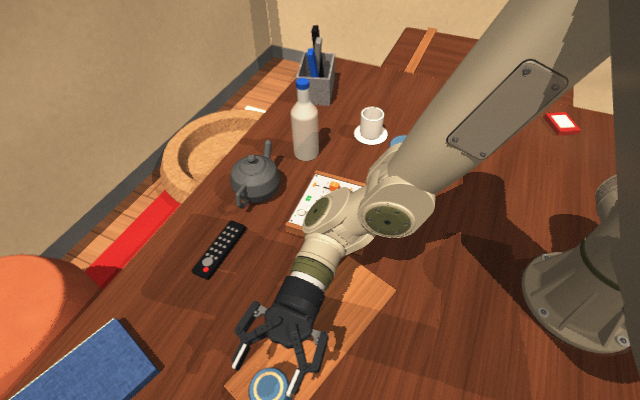

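View pics/t17.png

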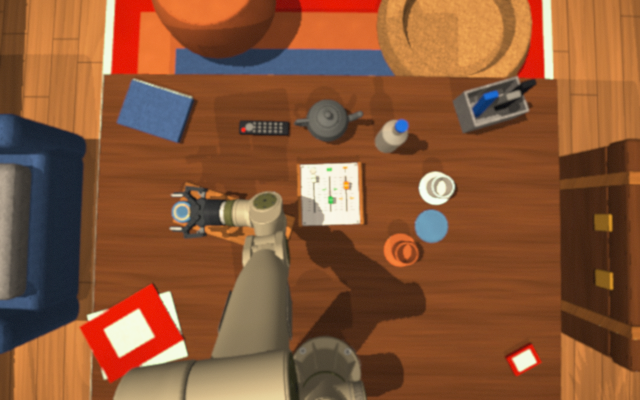

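```bash
python3 -m inch '[[2.4,0.1,0.5,0,0,0,8.5],[2.2,0,0.4,0,0,0,8.5],[2.2,0,0.4,0,0,0,8.5],[0,0,0,0,0,0,8.5]]'
python3 - <<'E'
from plan import *
go(*pose((.4965,.4335),90,10,False,.052))
p=cam('side');cv2.imwrite('pics/s18.png',cv2.resize(p['pixels'][280:400,200:360],None,fx=4,fy=4)[:,:,::-1])
E
```

```text
clock: 36.65
tcp_pos: [0.4951, 0.458, 0.067]
orientation: [0.453, -0.542, 0.543, 0.455]
wrist_force: [-1.0, -0.5, -0.0]
finger_gap: 0.0851
rot [ 0.06 -0.12 -0.17]  d_in_final [ 1.9  -0.14  0.25]
t 36.65 tcp [0.4951 0.458  0.067 ] x [-0.003 -0.176 -0.984] z [-0.001  0.984 -0.176] d [ 1.9  -0.15  0.25] q [ 0.163  0.704 -0.793 -0.661  1.332 -0.819] F [-1.  -0.5 -0. ] gap 0.0851
```

View pics/s18.png

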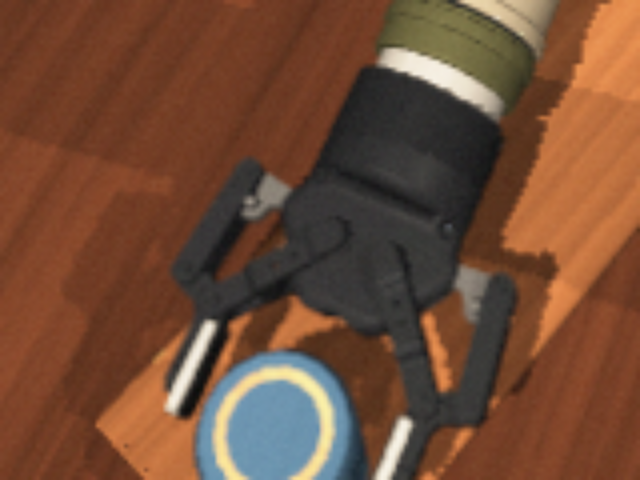

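```bash
python3 -m inch '[[1.0,-0.1,0.4,0,0,0,8.5],[0.9,0,0.2,0,0,0,8.5],[0,0,0,0,0,0,8.5]]' 40
python3 -m inch '[[0,0,0,0,0,0,6],[0,0,0,0,0,0,6],[0,0,0,0,0,0,6],[0,0,0,0,0,0,6],[0,0,0,0,0,0,6]]' 40
python3 -m inch '[[-2,0,-0.4,0,0,0,6],[-3.9,0,-0.7,0,0,0,6],[-3.9,0,-0.7,0,0,0,6],[-3.9,0,-0.7,0,0,0,6],[-3.9,0,-0.7,0,0,0,6]]' 40
python3 - <<'E'
from plan import *
np.set_printoptions(precision=2,suppress=True)
go((0,0,.1))
cB=(.4615,-.3325)
q=IK(*pose(cB,30,10,True,.18))
qpath([q],6)
s,t,M=st();q0=np.array(s["joint_pos"])
print(np.array([np.r_[fk(q0+(q-q0)*i/10)[0],fk(q0+(q-q0)*i/10)[3]] for i in range(11)]))
E
```

```text
clock: 37.0
tcp_pos: [0.4968, 0.4608, 0.049]
orientation: [-0.454, 0.542, -0.542, -0.454]
wrist_force: [0.0, 0.3, -0.7]
finger_gap: 0.0851
clock: 37.5
tcp_pos: [0.4969, 0.4607, 0.0496]
orientation: [-0.454, 0.542, -0.541, -0.454]
wrist_force: [-0.4, -1.4, 4.7]
finger_gap: 0.067
clock: 38.0
tcp_pos: [0.4962, 0.4597, 0.2279]
orientation: [0.453, -0.542, 0.543, 0.454]
wrist_force: [0.3, -0.8, -2.8]
finger_gap: 0.0669
t 38.0 tcp [0.5  0.46 0.23] x [-0.   -0.18 -0.98] z [ 0.    0.98 -0.18] d [ 20.84  49.56 -43.  ] q [ 0.17  0.35 -0.73 -0.26  1.33 -0.81] F [ 0.3 -0.8 -2.8] gap 0.0669
  wp tcp [ 0.48 -0.32  0.18] J5 [ 0.23 -0.47  0.23] W [ 0.25 -0.56  0.3 ] minz tcp/J5/W [np.float64(0.14), np.float64(0.217), np.float64(0.301)]
python3 -m inch '[[1.5,-2.5,-2.6,2.7,0.5,7.6,6],[1.2,-2.5,-2.7,2.6,0.2,7.6,6],[0.8,-2.6,-2.6,2.6,-0.2,7.7,6],[0.6,-2.6,-2.7,2.5,-0.6,7.7,6],[0.2,-2.5,-2.7,2.3,-0.8,7.8,6]]'
python3 -m inch '[[0,-2.4,-2.7,2.2,-1.2,7.7,6],[-0.4,-2.3,-2.7,1.9,-1.4,7.8,6],[-0.5,-2.2,-2.7,1.6,-1.7,7.8,6],[-0.9,-2,-2.8,1.3,-1.8,7.8,6],[-1,-1.8,-2.8,1.1,-2,7.9,6]]'
python3 -m inch '[[-1.2,-1
[... 221 characters left out ...]
.8,7.8,6],[-1.4,0.2,-2.9,-1.6,-1.6,7.8,6],[-1.2,0.5,-3,-1.8,-1.4,7.8,6],[-1.1,0.6,-2.9,-2.1,-1.1,7.7,6]]'
python3 -m inch '[[-1,0.8,-2.9,-2.2,-0.7,7.7,6],[-0.7,1,-3,-2.4,-0.5,7.7,6],[-0.6,1.1,-3,-2.5,-0.1,7.6,6],[-0.3,1.1,-3.1,-2.6,0.3,7.6,6],[0,1.3,-3,-2.5,0.6,7.6,6]]'
[[ 0.48  0.46  0.23  0.48  0.16  0.28]
 [ 0.53  0.38  0.2   0.5   0.09  0.26]
 [ 0.58  0.3   0.18  0.51  0.02  0.25]
 [ 0.6   0.22  0.16  0.51 -0.06  0.24]
 [ 0.62  0.13  0.15  0.5  -0.13  0.23]
 [ 0.62  0.05  0.14  0.47 -0.2   0.22]
 [ 0.61 -0.03  0.14  0.44 -0.26  0.22]
 [ 0.59 -0.11  0.14  0.4  -0.33  0.22]
 [ 0.56 -0.18  0.15  0.35 -0.38  0.22]
 [ 0.53 -0.25  0.16  0.29 -0.43  0.22]
 [ 0.48 -0.32  0.18  0.23 -0.47  0.23]]
```

```bash
python3 -m inch '[[1.5,-2.5,-2.6,2.7,0.5,7.6,6],[1.2,-2.5,-2.7,2.6,0.2,7.6,6],[0.8,-2.6,-2.6,2.6,-0.2,7.7,6],[0.6,-2.6,-2.7,2.5,-0.6,7.7,6],[0.2,-2.5,-2.7,2.3,-0.8,7.8,6]]' >/dev/null
python3 -m inch '[[0,-2.4,-2.7,2.2,-1.2,7.7,6],[-0.4,-2.3,-2.7,1.9,-1.4,7.8,6],[-0.5,-2.2,-2.7,1.6,-1.7,7.8,6],[-0.9,-2,-2.8,1.3,-1.8,7.8,6],[-1,-1.8,-2.8,1.1,-2,7.9,6]]' >/dev/null
python3 -m inch '[[-1.2,-1.5,-2.7,0.7,-2.1,7.8,6],[-1.3,-1.4,-2.8,0.3,-2.2,7.8,6],[-1.4,-1,-2.8,0,-2.2,7.9,6],[-1.5,-0.8,-2.9,-0.3,-2.2,7.8,6],[-1.5,-0.6,-2.8,-0.7,-2.1,7.9,6]]' 
python3 -m inch '[[-1.5,-0.3,-2.9,-1,-1.9,7.8,6],[-1.4,0,-2.8,-1.3,-1.8,7.8,6],[-1.4,0.2,-2.9,-1.6,-1.6,7.8,6],[-1.2,0.5,-3,-1.8,-1.4,7.8,6],[-1.1,0.6,-2.9,-2.1,-1.1,7.7,6]]' 
python3 -m inch '[[-1,0.8,-2.9,-2.2,-0.7,7.7,6],[-0.7,1,-3,-2.4,-0.5,7.7,6],[-0.6,1.1,-3,-2.5,-0.1,7.6,6],[-0.3,1.1,-3.1,-2.6,0.3,7.6,6],[0,1.3,-3,-2.5,0.6,7.6,6]]'
python3 - <<'E'
from plan import *
for n in('side','top'):
  p=cam(n,n+'19'); c,m,k=cloud(p,'coaster_blue')
  if c is not None: c=c[c[:,2]<.012];print(n,k,np.median(c,0),cv2.minEnclosingCircle(c[:,:2].astype(np.float32)))
go(*pose((.4705,-.3275),30,10,True,.1))
E
```

```text
clock: 39.5
tcp_pos: [0.6318, -0.0286, 0.1408]
orientation: [0.094, 0.365, 0.704, 0.602]
wrist_force: [0.5, -0.7, -1.3]
finger_gap: 0.0671
clock: 40.0
tcp_pos: [0.5835, -0.1809, 0.1504]
orientation: [-0.037, 0.611, 0.491, 0.62]
wrist_force: [0.9, -1.1, -2.1]
finger_gap: 0.0673
clock: 40.5
tcp_pos: [0.5033, -0.3188, 0.1766]
orientation: [-0.169, 0.74, 0.196, 0.621]
wrist_force: [0.8, -0.8, -2.0]
finger_gap: 0.0669
side 0.9 [ 0.46428326 -0.33136118  0.00590501] ((0.46386808156967163, -0.3335883915424347), 0.05326922982931137)
top 0.8 [ 0.45995585 -0.31992003  0.00551044] ((0.45874300599098206, -0.3329375982284546), 0.053972166031599045)
rot [-0.06 -0.13 -0.02]  d_in_final [-8.1  -0.9   0.46]
t 40.7 tcp [ 0.5037 -0.3187  0.1764] x [0.149 0.085 0.985] z [ 0.853  0.493 -0.171] d [-8.1  -0.89  0.44] q [-1.235  0.718 -0.23   1.446  1.316  0.732] F [ 0.9 -0.2 -2.7] gap 0.0668
```

View pics/side19.png

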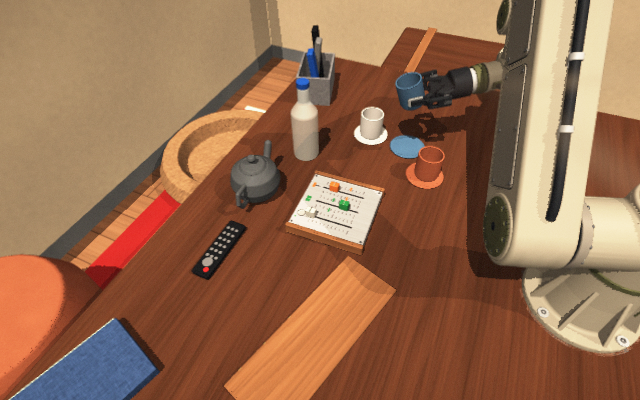

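```bash
python3 -m inch '[[-3,-0.9,0.4,0,0,0,6],[-3.5,0,0.2,0,0,0,6],[-3,0,0.4,0,0,0,6],[-2.2,0,0.4,0,0,0,6],[0,0,0,0,0,0,6]]' 40
python3 - <<'E'
from plan import *
go(*pose((.4735,-.326),30,10,True,.046))
E
```

```text
clock: 41.2
tcp_pos: [0.4945, -0.3107, 0.0569]
orientation: [-0.17, 0.739, 0.199, 0.621]
wrist_force: [0.3, -0.6, -2.1]
finger_gap: 0.0669
rot [-0.3  -0.16 -0.18]  d_in_final [-1.52  0.27  0.05]
t 41.2 tcp [ 0.4945 -0.3107  0.0569] x [0.15  0.083 0.985] z [ 0.851  0.497 -0.171] d [-1.52  0.28  0.04] q [-1.246  0.903 -0.264  1.267  1.305  0.693] F [ 0.3 -0.6 -2.1] gap 0.0669
```

```bash
python3 -m inch '[[-0.8,0.3,0,0,0,0,6],[-0.5,0,0,0,0,0,6],[0,0,0,0,0,0,6]]' 20
python3 -m inch '[[-0.3,0,0,0,0,0,6],[0,0,0,0,0,0,6]]' 20
python3 - <<'E'
from plan import *
go(*pose((.4735,-.326),30,10,True,.045))
p=cam('side');cv2.imwrite('pics/s20c.png',cv2.resize(p['pixels'][80:200,340:530],None,fx=4,fy=4)[:,:,::-1])
E
```

```text
clock: 41.5
tcp_pos: [0.4942, -0.3172, 0.0469]
orientation: [-0.167, 0.739, 0.199, 0.622]
wrist_force: [-1.0, -0.2, -1.9]
finger_gap: 0.0668
clock: 41.7
tcp_pos: [0.4936, -0.3175, 0.0441]
orientation: [-0.167, 0.739, 0.199, 0.622]
wrist_force: [0.0, 0.1, -2.2]
finger_gap: 0.0669
rot [-0.08 -0.16  0.01]  d_in_final [-0.28 -0.27  0.26]
t 41.7 tcp [ 0.4936 -0.3175  0.0441] x [0.148 0.086 0.985] z [ 0.853  0.494 -0.171] d [-0.28 -0.27  0.26] q [-1.253  0.93  -0.247  1.263  1.303  0.683] F [ 0.   0.1 -2.2] gap 0.0669
```

View pics/s20c.png

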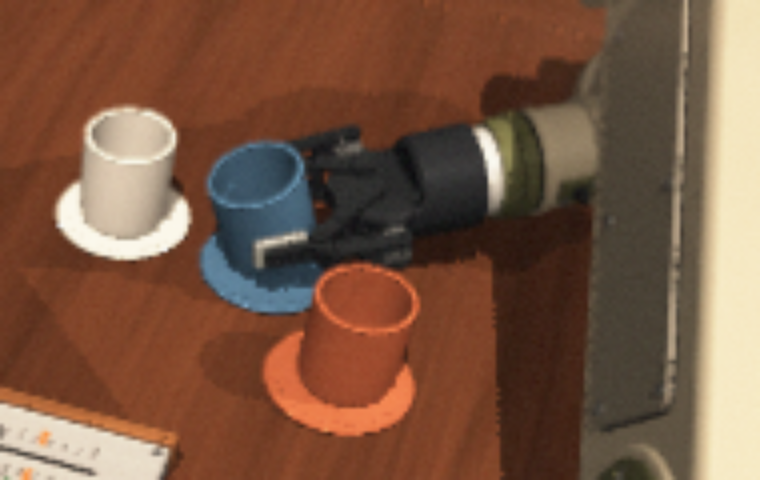

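```bash
python3 -m inch '[[-0.3,-0.2,0.2,0,0,0,6],[0,0,0,0,0,0,6]]' 20
python3 -m inch '[[0,0,0,0,0,0,7.2],[0,0,0,0,0,0,7.2],[0,0,0,0,0,0,7.2],[0,0,0,0,0,0,7.2],[0,0,0,0,0,0,7.2]]' 20
python3 - <<'E'
from place import *
rim('blue')
p=cam('side');cv2.imwrite('pics/s21c.png',cv2.resize(p['pixels'][80:200,340:530],None,fx=4,fy=4)[:,:,::-1])
E
```

```text
clock: 41.95
tcp_pos: [0.4937, -0.3144, 0.0403]
orientation: [-0.168, 0.739, 0.198, 0.622]
wrist_force: [-0.4, 0.0, -1.7]
finger_gap: 0.067
clock: 42.45
tcp_pos: [0.4939, -0.315, 0.0406]
orientation: [-0.167, 0.739, 0.198, 0.622]
wrist_force: [-0.9, 0.3, 0.1]
finger_gap: 0.0719
top cup 0.67 zmax 0.0809 [array([ 0.4092, -0.252 ]), np.float64(0.0102)]
   coaster 0.76 221 [array([ 0.4646, -0.3261]), np.float64(0.0508)]
side cup 0.97 zmax 0.0819 [array([ 0.4632, -0.3333]), np.float64(0.0358)]
   coaster 0.68 217 [array([ 0.4698, -0.3246]), np.float64(0.0491)]
```

View pics/s21c.png

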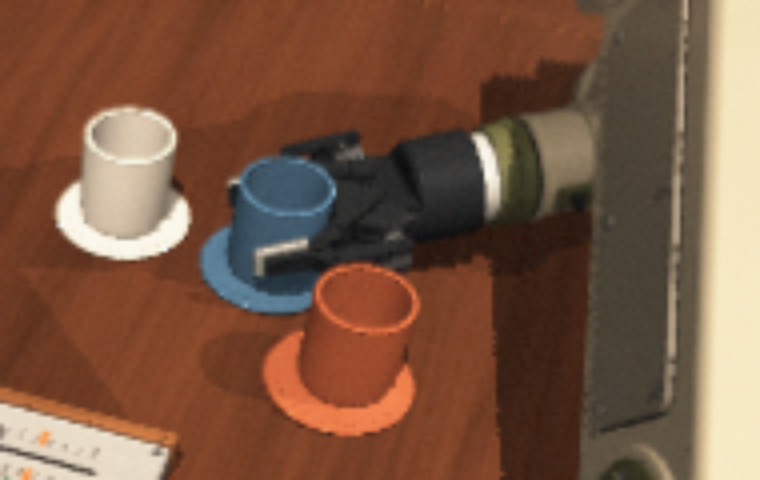

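Upright on the coaster. Open, rise, and check everything.

```bash
python3 -m inch '[[0,0,0,0,0,0,8.5],[0,0,0,0,0,0,8.5],[1.5,0,-0.3,0,0,0,8.5],[2.5,0,-0.4,0,0,0,8.5],[3,0,-0.5,0,0,0,8.5]]' 40
python3 -m inch '[[3.9,0,-0.7,0,0,0,8.5],[3.9,0,-0.7,0,0,0,8.5],[3.9,0,-0.7,0,0,0,8.5],[0,0,0,0,0,0,8.5]]' 40
python3 - <<'E'
from place import *
for c in('white','blue','terracotta'): print(c);rim(c)
p=cam('side','s22');q=cam('top')
cv2.imwrite('pics/s22c.png',cv2.resize(p['pixels'][165:260,275:395],None,fx=6,fy=6,interpolation=cv2.INTER_CUBIC)[:,:,::-1])
cv2.imwrite('pics/t22c.png',cv2.resize(q['pixels'][150:280,290:480],None,fx=4,fy=4,interpolation=cv2.INTER_CUBIC)[:,:,::-1])
E
```

```text
clock: 43.3
tcp_pos: [0.4938, -0.3145, 0.1126]
orientation: [-0.168, 0.739, 0.198, 0.622]
wrist_force: [0.2, -0.4, 0.3]
finger_gap: 0.0849
clock: 43.7
tcp_pos: [0.4938, -0.3162, 0.2361]
orientation: [-0.165, 0.739, 0.2, 0.622]
wrist_force: [0.2, 0.7, -0.5]
finger_gap: 0.0849
white
top cup 0.63 zmax 0.0838 [array([ 0.5839, -0.3448]), np.float64(0.0348)]
   coaster 0.6 315 [array([ 0.4603, -0.3314]), np.float64(0.0523)]
side cup 0.88 zmax 0.0818 [array([ 0.5858, -0.3456]), np.float64(0.0359)]
   coaster 0.54 313 [array([ 0.5806, -0.3471]), np.float64(0.0562)]
blue
top cup 0.9 zmax 0.2272 [array([ 0.4465, -0.2788]), np.float64(0.0001)]
   coaster 0.7 316 [array([ 0.4608, -0.3308]), np.float64(0.0516)]
side cup 0.25 zmax 0.08 [array([ 0.4168, -0.2403]), np.float64(0.0062)]
   coaster 0.73 262 [array([ 0.4639, -0.3309]), np.float64(0.0522)]
terracotta
top cup 0.85 zmax 0.083 [array([ 0.3818, -0.2363]), np.float64(0.0336)]
   coaster 0.68 317 [array([ 0.384 , -0.2324]), np.float64(0.0512)]
side cup 0.75 zmax 0.0824 [array([ 0.3834, -0.2386]), np.float64(0.0355)]
   coaster 0.55 370 [array([ 0.3852, -0.2343]), np.float64(0.0532)]
```

View pics/s22c.png

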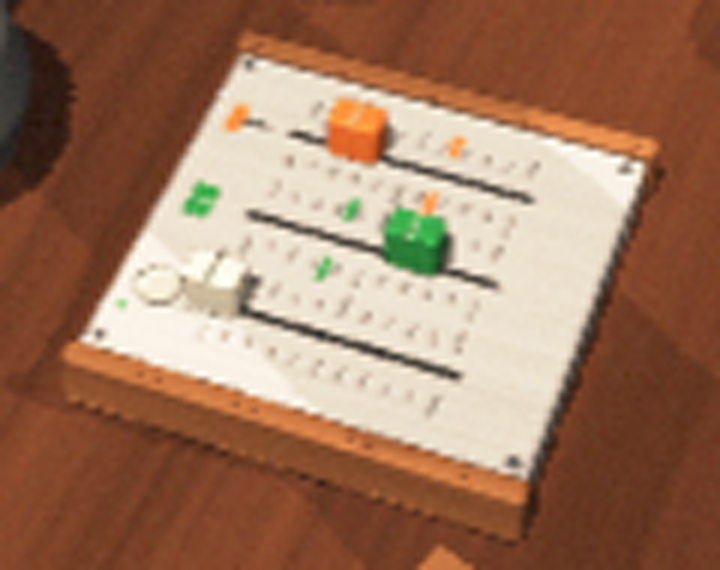

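View pics/t22c.png

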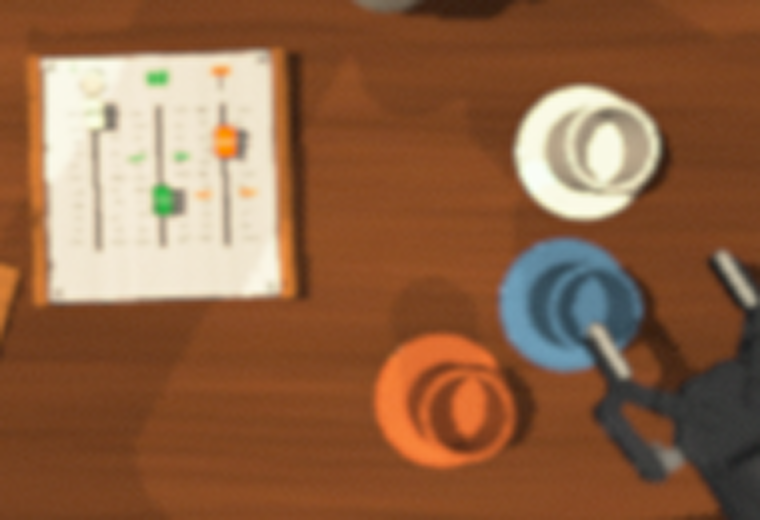

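Run:
```python
from plan import *
np.set_printoptions(precision=2,suppress=True)
q=IK((.6065,.043,.17),(0,0,-1),(-.9985,-.055,0)); print(q)
qpath([q],3.5)
s,t,M=st();q0=np.array(s["joint_pos"])
print(np.array([np.r_[fk(q0+(q-q0)*i/10)[0],fk(q0+(q-q0)*i/10)[3]] for i in range(11)]))
```

```text
[-0.06  0.42  0.04  1.19  0.   -0.12]
  wp tcp [0.61 0.04 0.17] J5 [0.61 0.04 0.47] W [0.61 0.04 0.59] minz tcp/J5/W [np.float64(0.134), np.float64(0.28), np.float64(0.357)]
python3 -m inch '[[-0.3,-2.3,2.6,5.5,-2.6,-5.1,3.5],[-0.2,-2,2.5,5.6,-2.5,-5.2,3.5],[0.1,-1.8,2.4,5.4,-2.2,-5.3,3.5],[0.2,-1.6,2.4,5.5,-2.1,-5.4,3.5],[0.3,-1.3,2.3,5.3,-2,-5.5,3.5]]'
python3 -m inch '[[0.4,-1.1,2.1,5.2,-1.8,-5.6,3.5],[0.5,-0.7,2,5.2,-1.7,-5.8,3.5],[0.6,-0.5,1.9,5,-1.6,-5.7,3.5],[0.5,-0.3,1.7,4.9,-1.6,-5.9,3.5],[0.5,0,1.5,4.9,-1.5,-5.9,3.5]]'
python3 -m inch '[[0.5,0.3,1.3,4.7,-1.5,-6,3.5],[0.5,0.5,1.1,4.5,-1.4,-6,3.5],[0.3,0.7,1,4.5,-1.5,-6,3.5],[0.2,0.9,0.7,4.4,-1.5,-6,3.5],[0,1.1,0.4,4.2,-1.5,-6,3.5]]'
python3 -m inch '[[0,1.2,0.3,4.2,-1.6,-6,3.5],[-0.3,1.4,0,4.1,-1.6,-5.9,3.5],[-0.4,1.4,-0.3,3.9,-1.7,-5.8,3.5],[-0.6,1.5,-0.4,4,-1.7,-5.8,3.5],[-0.9,1.5,-0.8,3.9,-1.9,-5.6,3.5]]'
python3 -m inch '[[-0.9,1.6,-1,3.8,-1.9,-5.5,3.5]]'
[[ 0.5  -0.32  0.23  0.24 -0.47  0.28]
 [ 0.51 -0.25  0.21  0.3  -0.45  0.29]
 [ 0.52 -0.2   0.19  0.35 -0.42  0.31]
 [ 0.53 -0.15  0.18  0.41 -0.38  0.33]
 [ 0.53 -0.11  0.16  0.46 -0.33  0.34]
 [ 0.53 -0.08  0.15  0.5  -0.28  0.36]
 [ 0.54 -0.05  0.14  0.54 -0.23  0.38]
 [ 0.55 -0.03  0.13  0.57 -0.16  0.4 ]
 [ 0.56 -0.01  0.14  0.59 -0.1   0.42]
 [ 0.58  0.01  0.15  0.6  -0.03  0.45]
 [ 0.61  0.04  0.17  0.61  0.04  0.47]]
```

```bash
python3 -m inch '[[-0.3,-2.3,2.4,5.5,-2.6,-5.1,3.5],[-0.2,-2,2.3,5.6,-2.5,-5.2,3.5],[0.1,-1.8,2.2,5.4,-2.2,-5.3,3.5],[0.2,-1.6,2.2,5.5,-2.1,-5.4,3.5],[0.3,-1.3,2.1,5.3,-2,-5.5,3.5]]' >/dev/null
python3 -m inch '[[0.4,-1.1,2,5.2,-1.8,-5.6,3.5],[0.5,-0.7,1.9,5.2,-1.7,-5.8,3.5],[0.6,-0.5,1.8,5,-1.6,-5.7,3.5],[0.5,-0.3,1.6,4.9,-1.6,-5.9,3.5],[0.5,0,1.5,4.9,-1.5,-5.9,3.5]]' >/dev/null
python3 -m inch '[[0.5,0.3,1.3,4.7,-1.5,-6,3.5],[0.5,0.5,1.1,4.5,-1.4,-6,3.5],[0.3,0.7,1,4.5,-1.5,-6,3.5],[0.2,0.9,0.7,4.4,-1.5,-6,3.5],[0,1.1,0.4,4.2,-1.5,-6,3.5]]' >/dev/null
python3 -m inch '[[0,1.2,0.3,4.2,-1.6,-6,3.5],[-0.3,1.4,0,4.1,-1.6,-5.9,3.5],[-0.4,1.4,-0.3,3.9,-1.7,-5.8,3.5],[-0.6,1.5,-0.4,4,-1.7,-5.8,3.5],[-0.9,1.5,-0.8,3.9,-1.9,-5.6,3.5]]' >/dev/null
python3 -m inch '[[-0.9,1.6,-1,3.8,-1.9,-5.5,3.5],[0,0,0,0,0,0,3.5]]'
python3 - <<'E'
from plan import *
go((.6055,.044,.035),(0,0,-1),(-.9985,-.055,0))
E
```

```text
clock: 46.9
tcp_pos: [0.5957, 0.0421, 0.179]
orientation: [0.002, -0.03, 1.0, -0.0]
wrist_force: [-0.3, 0.9, 0.1]
finger_gap: 0.035
rot [-0.04  0.27  0.34]  d_in_final [-0.99  0.14 14.4 ]
t 46.9 tcp [0.5957 0.0421 0.179 ] x [-0.998 -0.061 -0.005] z [ 0.005 -0.    -1.   ] d [-0.92  0.14 14.41] q [-0.064  0.371 -0.     1.195 -0.    -0.125] F [-0.3  0.9  0.1] gap 0.035
```

```bash
python3 -m inch '[[-0.9,0.3,3.8,0,0.3,0.3,3.5],[0,0,3.8,0,0,0,3.5],[0,0,3.5,0,0,0,3.5],[0,0,2.4,0,0,0,3.5],[0,0,0.9,0,0,0,3.5]]' 30
python3 -m inch '[[0,0,0,0,0,0,1],[0,0,0,0,0,0,1],[0,0,0,0,0,0,1],[0,0,0,0,0,0,1]]' 30
python3 - <<'E'
from plan import *
go((.6055,.044,.035),(0,0,-1),(-.9985,-.055,0))
E
```

```text
clock: 47.4
tcp_pos: [0.6, 0.0416, 0.0294]
orientation: [-0.006, -0.024, 1.0, 0.0]
wrist_force: [-0.4, 0.5, 0.1]
finger_gap: 0.035
clock: 47.8
tcp_pos: [0.6019, 0.0436, 0.0325]
orientation: [-0.004, -0.025, 1.0, 0.002]
wrist_force: [-0.2, 5.0, -8.5]
finger_gap: 0.0152
rot [ 0.19 -0.41 -0.3 ]  d_in_final [-0.36  0.02 -0.25]
t 47.8 tcp [0.6019 0.0436 0.0325] x [-0.999 -0.05   0.007] z [-0.007  0.003 -1.   ] d [-0.36  0.02 -0.26] q [-0.062  0.5   -0.183  0.896  0.002 -0.112] F [-0.2  5.  -8.5] gap 0.0152
```

```bash
python3 -m inch '[[2,0,-0.1,0,0,0,1],[2,0,0,0,0,0,1],[2,0,0,0,0,0,1],[2,0,0,0,0,0,1],[1.5,0,0,0,0,0,1]]' 30
python3 -m inch '[[0.5,0,0,0,0,0,1],[0.2,0,0,0,0,0,1],[0,0,0,0,0,0,1],[0,0,0,0,0,0,1]]' 30
python3 - <<'E'
from plan import *
go((.506,.036,.035),(0,0,-1),(-.9985,-.055,0))
E
```

```text
clock: 48.3
tcp_pos: [0.5046, 0.0389, 0.0326]
orientation: [-0.005, -0.025, 1.0, 0.002]
wrist_force: [1.4, 5.6, -19.7]
finger_gap: 0.0155
clock: 48.7
tcp_pos: [0.5019, 0.0388, 0.0326]
orientation: [-0.002, -0.025, 1.0, 0.002]
wrist_force: [9.6, 7.2, -29.4]
finger_gap: 0.0151
rot [ 0.25 -0.25 -0.3 ]  d_in_final [-0.39 -0.3  -0.24]
t 48.7 tcp [0.5019 0.0388 0.0326] x [-0.999 -0.05   0.004] z [-0.005  0.004 -1.   ] d [-0.39 -0.3  -0.24] q [-0.085  0.334 -0.451  0.792  0.004 -0.135] F [  9.6   7.2 -29.4] gap 0.0151
```

```bash
python3 -m inch '[[-0.2,0,0.1,0,0,0,2],[0,0,0,0,0,0,3.5],[0,0,0,0,0,0,3.5],[0,0,-1.5,0,0,0,3.5],[0,0,-3,0,0,0,3.5]]' 30
python3 - <<'E'
from plan import *
go((.5855,-.058,.08),(0,0,-1),(-.9985,-.055,0))
p=cam('side')
cv2.imwrite('pics/s23c.png',cv2.resize(p['pixels'][165:260,275:395],None,fx=6,fy=6,interpolation=cv2.INTER_CUBIC)[:,:,::-1])
E
```

```text
clock: 49.2
tcp_pos: [0.5018, 0.0371, 0.078]
orientation: [-0.004, -0.024, 1.0, -0.0]
wrist_force: [-0.6, 0.3, 0.2]
finger_gap: 0.0347
rot [-0.   -0.48 -0.35]  d_in_final [-7.84 -9.96 -0.2 ]
t 49.2 tcp [0.5018 0.0371 0.078 ] x [-0.999 -0.049  0.008] z [-0.008 -0.    -1.   ] d [-7.9  -9.91 -0.27] q [-0.085  0.285 -0.389  0.905 -0.001 -0.134] F [-0.6  0.3  0.2] gap 0.0347
```

View pics/s23c.png

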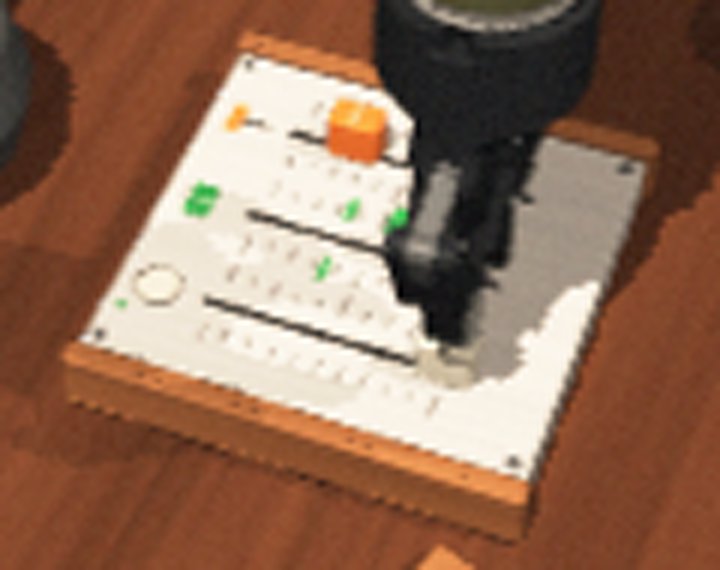

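```bash
python3 -m inch '[[0,0,-1.5,0,-0.5,-0.3,3.5],[-2.6,-3.3,0,0,0,0,3.5],[-2.6,-3.3,0,0,0,0,3.5],[-2.6,-3.3,0,0,0,0,3.5],[0,0,0,0,0,0,3.5]]' 30
python3 - <<'E'
from plan import *
go((.5855,-.0575,.035),(0,0,-1),(-.9985,-.055,0))
E
```

```text
clock: 49.75
tcp_pos: [0.5907, -0.0616, 0.0947]
orientation: [0.004, -0.025, 1.0, -0.001]
wrist_force: [-0.5, 0.3, 0.2]
finger_gap: 0.0351
rot [-0.17  0.49 -0.25]  d_in_final [0.49 0.44 5.97]
t 49.75 tcp [ 0.5907 -0.0616  0.0947] x [-0.999 -0.051 -0.009] z [ 0.009 -0.002 -1.   ] d [0.55 0.45 5.97] q [-0.239  0.415 -0.15   0.997 -0.    -0.29 ] F [-0.5  0.3  0.2] gap 0.0351
```

```bash
python3 -m inch '[[0.5,0.4,2,0,0.4,0,3.5],[0,0,2.5,0,0,0,3.5],[0,0,1.4,0,0,0,3.5],[0,0,0,0,0,0,3.5]]' 30
python3 -m inch '[[0,0,0,0,0,0,1],[0,0,0,0,0,0,1],[0,0,0,0,0,0,1],[0,0,0,0,0,0,1]]' 30
python3 - <<'E'
from plan import *
go((.5458,-.0605,.035),(0,0,-1),(-.9985,-.055,0))
E
```

```text
clock: 50.15
tcp_pos: [0.579, -0.053, 0.033]
orientation: [-0.004, -0.027, 1.0, 0.0]
wrist_force: [0.9, 0.8, -0.1]
finger_gap: 0.035
clock: 50.55
tcp_pos: [0.5817, -0.0571, 0.0356]
orientation: [-0.002, -0.026, 1.0, -0.004]
wrist_force: [-0.1, -11.3, -6.2]
finger_gap: 0.0156
rot [-0.4  -0.19 -0.17]  d_in_final [ 3.6  -0.15  0.06]
t 50.55 tcp [ 0.5817 -0.0571  0.0356] x [-0.999 -0.052  0.003] z [-0.003 -0.007 -1.   ] d [ 3.6  -0.16  0.07] q [-0.231  0.461 -0.239  0.872 -0.008 -0.283] F [ -0.1 -11.3  -6.2] gap 0.0156
```

```bash
python3 -m inch '[[1.2,-0.1,0,0,0,0,1],[1.2,0,0,0,0,0,1],[1.2,0,0,0,0,0,1],[0.1,0,0,0,0,0,1],[0,0,0,0,0,0,1]]' 30
python3 -m inch '[[0,0,0,0,0,0,3.5],[0,0,0,0,0,0,3.5],[0,0,-2,0,0,0,3.5],[0,0,-3,0,0,0,3.5],[-2,0,-4.5,0,0,0,3.5]]' 30
python3 - <<'E'
from plan import *
go((.54,-.01,.09),(0,0,-1),(-.9985,-.055,0))
p=cam('side')
cv2.imwrite('pics/s24c.png',cv2.resize(p['pixels'][165:260,275:395],None,fx=6,fy=6,interpolation=cv2.INTER_CUBIC)[:,:,::-1])
E
```

```text
clock: 51.05
tcp_pos: [0.544, -0.059, 0.0356]
orientation: [-0.002, -0.026, 1.0, -0.003]
wrist_force: [-1.2, -8.1, -7.5]
finger_gap: 0.0155
clock: 51.55
tcp_pos: [0.561, -0.0543, 0.1292]
orientation: [-0.005, -0.027, 1.0, 0.001]
wrist_force: [1.5, -0.7, -0.5]
finger_gap: 0.0352
rot [ 0.11 -0.57 -0.01]  d_in_final [1.86 4.54 3.92]
t 51.55 tcp [ 0.561  -0.0543  0.1292] x [-0.998 -0.055  0.01 ] z [-0.01   0.001 -1.   ] d [1.82 4.53 3.94] q [-2.380e-01  3.490e-01 -1.580e-01  1.073e+00 -1.000e-03 -2.930e-01] F [ 1.5 -0.7 -0.5] gap 0.0352
```

View pics/s24c.png

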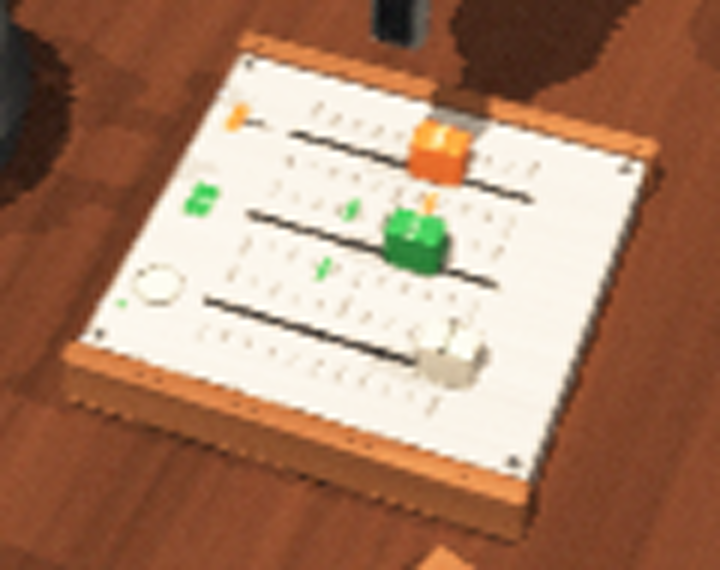

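```bash
python3 -m inch '[[0.9,2.2,0,0,-0.5,0,3.5],[0.9,2.2,0,0,0,0,3.5],[0,0,3.5,0,0,0,3.5],[0,0,0,0,0,0,3.5]]' 30
python3 - <<'E'
from plan import *
p=cam('side');np.set_printoptions(precision=4,suppress=True)
g=lambda x,y:(275+x/6-.4,165+y/6-.4)
print(atz(p,[g(441,135)],.0545))
go((.5395,-.0095,.035),(0,0,-1),(-.9985,-.055,0))
E
```

```text
clock: 52.0
tcp_pos: [0.5423, -0.0112, 0.0926]
orientation: [0.001, -0.028, 1.0, 0.0]
wrist_force: [-0.4, 0.2, -0.3]
finger_gap: 0.0352
[[ 0.5495 -0.062   0.0545]]
rot [0.03 0.15 0.04]  d_in_final [0.37 0.25 5.9 ]
t 52.05 tcp [ 0.5433 -0.0118  0.094 ] x [-0.998 -0.056 -0.003] z [ 0.003  0.001 -1.   ] d [0.38 0.24 5.9 ] q [-0.17   0.331 -0.278  0.959  0.001 -0.226] F [ 0.2 -0.5  1. ] gap 0.0352
```

```bash
python3 -m inch '[[0.3,0.2,2.2,0,0,0,3.5],[0,0,2.2,0,0,0,3.5],[0,0,1.4,0,0,0,3.5],[0,0,0,0,0,0,3.5]]' 30
python3 -m inch '[[0,0,0,0,0,0,1],[0,0,0,0,0,0,1],[0,0,0,0,0,0,1],[0,0,0,0,0,0,1]]' 30
python3 - <<'E'
from plan import *
go((.573,-.0105,.035),(0,0,-1),(-.9985,-.055,0))
E
```

```text
clock: 52.45
tcp_pos: [0.5414, -0.0109, 0.0363]
orientation: [0.002, -0.027, 1.0, 0.0]
wrist_force: [-0.2, -0.0, 0.5]
finger_gap: 0.0348
clock: 52.85
tcp_pos: [0.5429, -0.0093, 0.0384]
orientation: [0.004, -0.028, 1.0, 0.001]
wrist_force: [0.2, 6.3, 0.2]
finger_gap: 0.0152
rot [0.15 0.45 0.03]  d_in_final [-3.   -0.28  0.34]
t 52.85 tcp [ 0.5429 -0.0093  0.0384] x [-0.998 -0.055 -0.008] z [ 0.008  0.003 -1.   ] d [-3.   -0.29  0.36] q [-0.167  0.383 -0.357  0.824  0.004 -0.223] F [0.2 6.3 0.2] gap 0.0152
```

```bash
python3 -m inch '[[-1.2,0.1,0,0,0,0,1],[-1.2,0,0,0,0,0,1],[-0.9,0,0,0,0,0,1],[0,0,0,0,0,0,1]]' 30
python3 -m inch '[[0,0,0,0,0,0,1],[0,0,0,0,0,0,3.5],[0,0,0,0,0,0,3.5],[0,0,-2,0,0,0,3.5],[0,0,-4,0,0,0,3.5]]' 30
python3 -m inch '[[4,0,-4,0,0,0,3.5],[4.5,0,-1,0,0,0,3.5],[4.5,0,-1,0,0,0,3.5],[4.5,0,-1,0,0,0,3.5],[0,0,0,0,0,0,3.5]]' 30
python3 - <<'E'
from plan import *
np.set_printoptions(precision=4,suppress=True)
a=cam('top');b=cam('side')
cv2.imwrite('pics/cA5.png',cv2.resize(a['pixels'][150:240,285:380],None,fx=6,fy=6,interpolation=cv2.INTER_CUBIC)[:,:,::-1])
cv2.imwrite('pics/cB5.png',cv2.resize(b['pixels'][165:260,275:395],None,fx=6,fy=6,interpolation=cv2.INTER_CUBIC)[:,:,::-1])
for n,p in(('top',a),('side',b)):
  for l in('ceiling_cap','reading_cap','lamp_cap'): print(n,l,[(round(x['confidence'],2),atz(p,x['location'],.0545)[0]) for x in tip_of(p,l)[:2]])
E
```

```text
clock: 53.25
tcp_pos: [0.5772, -0.0076, 0.0384]
orientation: [0.005, -0.028, 1.0, 0.0]
wrist_force: [0.6, 2.9, 3.4]
finger_gap: 0.015
clock: 53.75
tcp_pos: [0.5708, -0.008, 0.094]
orientation: [-0.001, -0.027, 1.0, 0.0]
wrist_force: [0.3, -0.4, 0.0]
finger_gap: 0.0352
clock: 54.25
tcp_pos: [0.3979, -0.0168, 0.1617]
orientation: [0.001, -0.027, 1.0, -0.0]
wrist_force: [-1.1, -1.1, -0.2]
finger_gap: 0.035
top ceiling_cap [(0.45, array([ 0.5444, -0.0522,  0.0545]))]
top reading_cap [(0.66, array([ 0.4728, -0.3292,  0.0545])), (0.39, array([ 0.5726, -0.0128,  0.0545]))]
top lamp_cap [(0.53, array([ 0.5402, -0.0532,  0.0545]))]
side ceiling_cap [(0.65, array([ 0.3839, -0.2756,  0.0545])), (0.45, array([0.5106, 0.0321, 0.0545]))]
side reading_cap [(0.4, array([ 0.5784, -0.0013,  0.0545]))]
side lamp_cap [(0.62, array([ 0.546 , -0.0601,  0.0545])), (0.53, array([0.54  , 0.019 , 0.0545]))]
```

View pics/cA5.png

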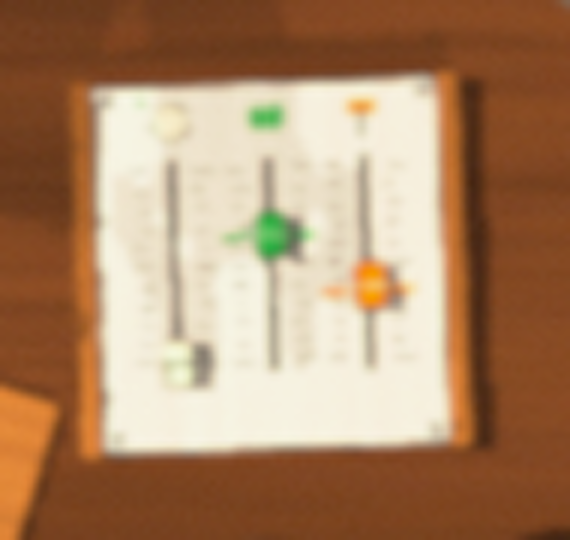

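View pics/cB5.png

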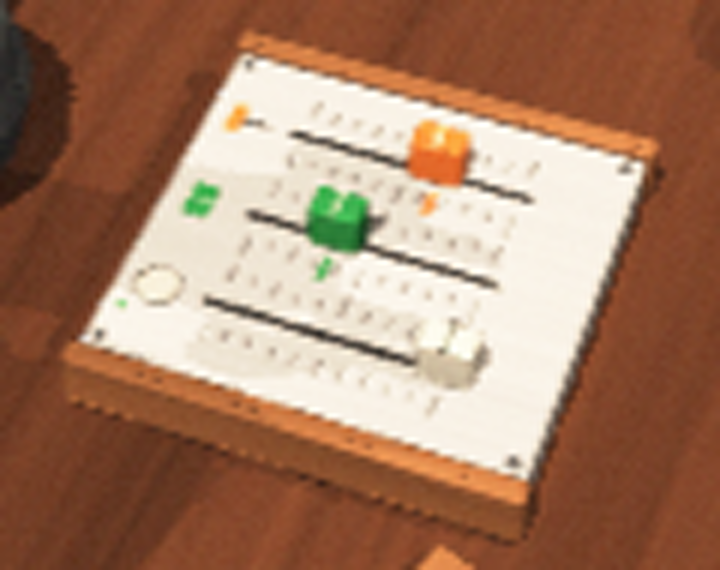

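Run:
```python
from plan import *
np.set_printoptions(precision=4,suppress=True)
S={'top':[[.6411,.0779],[.6507,-.089],[.4652,.0683],[.4728,-.0969]],'side':[[.6435,.0755],[.6516,-.0892],[.4674,.066],[.4759,-.0976]]}
MK={'top':[[.5714,.0091],[.573,-.0258],[.5435,-.0433],[.5456,-.0775]],'side':[[.5742,.0066],[.5762,-.0281],[.5461,-.0437],[.5481,-.0795]]}
for n in('top','side'):
  p=cam(n); s=np.array(S[n]); c=s.mean(0); xh=(s[0]+s[1]-s[2]-s[3]);xh/=np.linalg.norm(xh); yh=np.array([-xh[1],xh[0]])
  m=np.array(MK[n]); print(n,'yaw',np.degrees(np.arctan2(xh[1],xh[0])),'mark s from screws', (((m[:2].mean(0)-c)@xh)+.05),(((m[2:].mean(0)-c)@xh)+.05))
  hsv=cv2.cvtColor(p['pixels'],cv2.COLOR_RGB2HSV).astype(int); H,Sa,V=hsv[...,0],hsv[...,1],hsv[...,2]
  for nm,y,mask,s0 in(('reading',0,(H>45)&(H<85)&(Sa>120),.065),('lamp',-.05,(H>3)&(H<20)&(Sa>170)&(V>170),.035)):
    def box(sv):
      P=[]
      for dx in(-.012,.012):
        for dy in(-.008,.008):
          for z in(.034,.0545): P.append(np.r_[c+(sv-.05+dx)*xh+(y+dy)*yh,z])
      h=cv2.convexHull(proj(p,P).astype(np.float32)); M=cv2.moments(h); return np.array([M['m10']/M['m00'],M['m01']/M['m00']]),cv2.contourArea(h)
    pc=box(s0)[0]; lab=cv2.connectedComponentsWithStats(mask.astype(np.uint8)); 
    i=min(range(1,lab[0]),key=lambda i:np.linalg.norm(lab[3][i]-pc)+(100 if lab[2][i][4]<8 else 0))
    # opening window: remove thin bars by weighting - use eroded restricted window
    b=lab[3][i]; best=min(np.arange(0,.1,.0005),key=lambda v:np.linalg.norm(box(v)[0]-b)); print(n,nm,'blob',b,lab[2][i][4],'pred area',box(best)[1],'s',best,'resid',box(best)[0]-b)
```

```text
top yaw 2.831711782632154 mark s from screws 0.06480979852969505 0.03462215653033366
top reading blob [330.  188.5] 18 pred area 43.460867744870484 s 0.0655 resid [-0.2483 -0.0711]
top lamp blob [346.4167 197.125 ] 24 pred area 45.019066797569394 s 0.037 resid [-0.1004 -0.0339]
side yaw 2.9127651321924843 mark s from screws 0.06560906462766901 0.034961402640041696
side reading blob [330.9028 201.3472] 72 pred area 106.05229752254672 s 0.065 resid [ 0.1386 -0.6147]
side lamp blob [347.6324 190.7353] 68 pred area 100.90599909843877 s 0.0375 resid [ 0.1903 -0.9475]
```

```bash
python3 - <<'E'
from plan import *
go((.547,-.059,.09),(0,0,-1),(-.9985,-.055,0))
E
python3 -m inch '[[-3.6,-1.1,1.5,0,0,0,3.5],[-3.6,-1.1,1.5,0,0,0,3.5],[-3.6,-1.1,1.5,0,0,0,3.5],[-3.6,-1.1,1.5,0,0,0,3.5],[0,0,0,0,0,0,3.5]]' 30
python3 - <<'E'
from plan import *
go((.547,-.059,.035),(0,0,-1),(-.9985,-.055,0))
E
```

```text
rot [-0.01  0.26 -0.  ]  d_in_final [-14.01  -4.96   7.09]
t 54.75 tcp [ 0.4044 -0.0172  0.1609] x [-0.998 -0.055 -0.004] z [ 0.004  0.    -1.   ] d [-13.98  -4.95   7.15] q [-2.42e-01  1.90e-02 -4.88e-01  1.06e+00  1.00e-03 -2.97e-01] F [0.1 0.1 0.5] gap 0.0352
clock: 55.25
tcp_pos: [0.5537, -0.0544, 0.0985]
orientation: [0.002, -0.027, 1.0, 0.0]
wrist_force: [-1.7, -0.6, -0.0]
finger_gap: 0.0348
rot [ 0.    0.22 -0.05]  d_in_final [ 0.7  -0.42  6.35]
t 55.25 tcp [ 0.5537 -0.0544  0.0985] x [-0.999 -0.054 -0.004] z [ 0.004  0.    -1.   ] d [ 0.72 -0.42  6.35] q [-0.243  0.349 -0.239  0.979  0.001 -0.297] F [-1.7 -0.6 -0. ] gap 0.0348
```

```bash
python3 -m inch '[[0.5,-0.4,2.4,0,0,0,3.5],[0,0,2.4,0,0,0,3.5],[0,0,1.4,0,0,0,3.5],[0,0,0,0,0,0,3.5]]' 30
python3 -m inch '[[0,0,0,0,0,0,1],[0,0,0,0,0,0,1],[0,0,0,0,0,0,1],[0,0,0,0,0,0,1]]' 30
python3 -m inch '[[0.2,0,0,0,0,0,1],[0,0,0,0,0,0,1],[0,0,0,0,0,0,1]]' 30
python3 -m inch '[[0,0,0,0,0,0,3.5],[0,0,0,0,0,0,3.5],[0,0,-2,0,0,0,3.5],[0,0,-4,0,0,0,3.5]]' 30
python3 -m inch '[[4,0,-4,0,0,0,3.5],[4.5,0,-1,0,0,0,3.5],[4.5,0,-1,0,0,0,3.5],[4.5,0,-1,0,0,0,3.5],[0,0,0,0,0,0,3.5]]' 30
python3 - <<'E'
from place import *
a=cam('top','t30');b=cam('side','s30')
cv2.imwrite('pics/cA6.png',cv2.resize(a['pixels'][150:240,285:380],None,fx=6,fy=6,interpolation=cv2.INTER_CUBIC)[:,:,::-1])
for c in('white','blue','terracotta'): print(c);rim(c)
E
```

```text
clock: 55.65
tcp_pos: [0.5437, -0.0569, 0.0379]
orientation: [0.0, -0.027, 1.0, 0.001]
wrist_force: [-0.0, -0.2, -0.3]
finger_gap: 0.0349
clock: 56.05
tcp_pos: [0.5464, -0.0588, 0.0409]
orientation: [0.003, -0.027, 1.0, -0.001]
wrist_force: [-1.0, -5.2, -4.7]
finger_gap: 0.0152
clock: 56.35
tcp_pos: [0.5447, -0.0589, 0.0409]
orientation: [0.003, -0.027, 1.0, -0.001]
wrist_force: [1.5, -5.1, -5.5]
finger_gap: 0.015
clock: 56.75
tcp_pos: [0.5413, -0.0566, 0.0985]
orientation: [-0.0, -0.028, 1.0, 0.001]
wrist_force: [0.3, 0.6, 0.1]
finger_gap: 0.0351
clock: 57.25
tcp_pos: [0.3686, -0.0657, 0.1658]
orientation: [0.002, -0.027, 1.0, 0.0]
wrist_force: [1.1, -0.3, -0.9]
finger_gap: 0.0349
white
top cup 0.93 zmax 0.0834 [array([ 0.583 , -0.3449]), np.float64(0.0343)]
   coaster 0.7 324 [array([ 0.5829, -0.3447]), np.float64(0.0521)]
side cup 0.74 zmax 0.0816 [array([ 0.5839, -0.3463]), np.float64(0.0348)]
   coaster 0.74 264 [array([ 0.5863, -0.3458]), np.float64(0.0548)]
blue
top cup 0.97 zmax 0.0848 [array([ 0.4612, -0.332 ]), np.float64(0.0338)]
   coaster 0.6 327 [array([ 0.4618, -0.3317]), np.float64(0.0523)]
side none
terracotta
top cup 0.82 zmax 0.085 [array([ 0.3813, -0.2367]), np.float64(0.0339)]
   coaster 0.64 355 [array([ 0.3833, -0.233 ]), np.float64(0.0518)]
side cup 0.65 zmax 0.2573 [array([ 0.3888, -0.0462]), np.float64(0.0023)]
   coaster 0.57 358 [array([ 0.3872, -0.233 ]), np.float64(0.0515)]
```

View pics/cA6.png

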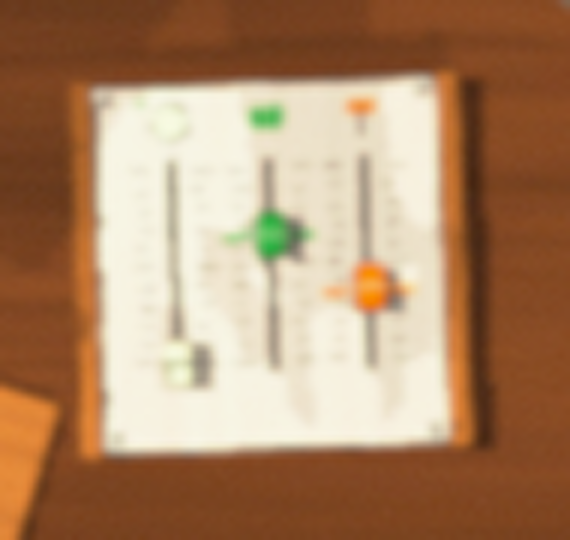

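View pics/s30.png

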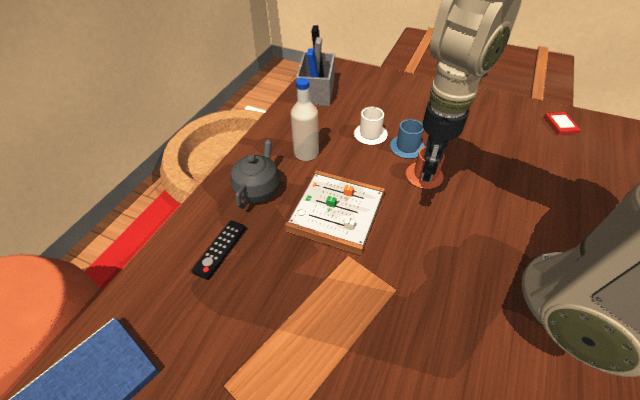

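Run:
```python
from h import *
a=cam('top')
print(atz(a,[(285+182/6-.4,150+362/6-.4)],.0545))
print(workorder.hand_in())
```

```text
[[0.50616046 0.03538335 0.0545    ]]
the job is handed in; nothing more can be done
None
```

I handed the job in at about 57 s of the 210 s allowed; the hand-in gives no verdict, so the outcome rests on my own checks below.

**What I did**
- **Light up:** I slid the white ceiling fader fully up, against its far stop.
- **Cups:** I picked each cup from the side with the tool nearly horizontal, turned it over and stood it on its coaster. All three coasters were out, so the board ended empty. The blue cup was knocked a few centimetres along the board partway through, so I re-measured it before grasping.
- **Evening lights:** I slid the ceiling fader to its near stop, the orange fader to its mark and the green fader to its mark. I then nudged orange 2 mm closer after a check.

**What the last checks showed**
- **Cups:** All three stand mouth-up, centres within about 5 mm of their coasters (limit 20 mm).
    - At the last look the arm hid the blue and terracotta cups from the side camera, so their final positions rest on the top view. It agreed with earlier side views.
- **Faders:** The ceiling fader was pushed firmly onto its stop, and the picture puts it about 0–2 mm from fully off. Green is at about 65 mm (target 65). Orange read about 37 mm before the 2 mm nudge (target 35); afterwards I checked it only by eye against its mark.
- **Teapot, bottle and remote:** All looked unmoved.
- **Arm:** It was clear of everything.

The trained networks sometimes mislabelled things, such as taking the remote for a coaster or cup. I discarded those readings after comparing them with the pictures.

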